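# Fetch two sample vials from behind the reagent bottles

### The job

Two sample vials stand on the white board behind two taller reagent bottles. First clear both bottles off into the low blue spill tray, standing upright; then fetch the vials, standing the blue-capped one in the middle of the white square sample dish and the green one with the black cap in the middle of the round cork mat; and only then put each bottle back on the very rubber mat of the board it came from. Keep everything upright and leave the beaker and the rubber bulb alone.

Things in the scene. Friction and masses are not known exactly. Their poses are not given: they have to be found in the camera images.
- red_bottle: white plastic reagent bottle with a red screw cap, 120 mm tall, 0.3 kg. Body 60 mm across, its shoulder ends at 103 mm height; the cap is 46 mm across, from there to the top. Origin: centre of its underside; z up. At the start it stands in the middle of one of the two dark rubber mats on the board (underside 8.5 mm above the worktop)
- blue_bottle: pale reagent bottle with a blue screw cap, 142 mm tall, 0.38 kg. Body 64 mm across, its shoulder ends at 122 mm height; the cap is 46 mm across, from there to the top. Origin: centre of its underside; z up. At the start it stands in the middle of the other rubber mat (underside 8.5 mm above the worktop)
- blue_vial: small sample vial with pink contents and a blue cap, 22 mm across, 52 mm tall. Origin: centre of its underside; z up. It starts upright on the board behind the bottles (underside 6 mm above the worktop)
- green_vial: small sample vial with green contents and a black cap, 22 mm across, 52 mm tall. Origin: centre of its underside; z up. It starts upright on the board behind the bottles (underside 6 mm above the worktop)
- station: white board fixed to the worktop, 130 mm (x) by 210 mm (y), 6 mm thick. Origin: centre of its underside; -x is its front side, towards the robot. Two dark round rubber mats, 84 mm across and 3 mm thick (tops 8.5 mm above the worktop), are centred at (-22, +50) and (-22, -50) mm, one bottle on each; the vials start near (+35, +40) and (+35, -40) mm
- spill_tray: low open blue tray fixed to the worktop, 134 mm (x) by 230 mm (y), 14 mm high, walls and floor 4 mm thick. Origin: centre of its underside; z up. Both bottles fit side by side along its y axis, for instance at y = +55 and -55 mm
- sample_dish: white square sample dish fixed to the worktop, 84 by 84 mm, 12 mm high, open at the top, upright walls and floor 3 mm thick. Origin: centre of its underside; z up
- cork_mat: round cork mat fixed to the worktop, 58 mm across, 4 mm thick. Origin: centre of its underside
- beaker: bystander: glass beaker with a little liquid, 54 mm across, 69 mm tall, loose, to be left alone. Origin: centre of its underside
- rubber_bulb: bystander: red rubber bulb standing on the worktop, 55 mm across, 72 mm tall, loose, to be left alone. Origin: centre of its underside
Mind the look-alikes: they are no part of the job. What is shaped like the sample_dish but turquoise is not meant.

How it is judged:
By the outcome, as a careful person would: the job done as asked, in the order asked, and still so for the second after the job is handed in, with the robot touching nothing.
It also fails if it takes over 134 s, if anything falls off the work surface, if the arm or the gripper's body presses on something with over 40 N, if the wrist force passes 120 N, or if a joint passes its speed limit or range.

### The arm

A 6-joint arm with a two-finger parallel gripper is mounted at the origin on a cart in front of the work surface, level with it; the furniture and walls round the work are solid. World frame = base frame: x ahead of the robot, y to its left, z up, the work surface at z = 0. Lengths are in m, angles in rad, forces in N, time in s.
With the tool pointing down it reaches from about 0.35 to 0.975 m from the base axis. Payload 4.9 kg.
Tool frame: the origin (TCP) lies at the very end of the fingers, on their centre line; the grasp point (between the pads) lies 19 mm behind it; z points along the fingers, y is the direction in which the jaws open and shut (so a half turn about z gives the same grasp; the last joint's range is limited). The gripper opens to 85 mm and grips with 20 to 120 N. Pads are 22 mm wide; open, the fingers measure 114 mm over their backs; the gripper's body (76 mm by 85 mm) begins 54 mm behind the grasp point. The pads swing forward as they close: fully open they stand 13 mm farther back than shut.
Start: joints at [1.1, 0.053, 1.613, -0, 1.476, -0.119], TCP at [0.215, 0.587, 0.21] pointing down, gripper open.
Joint ranges: [-3.01, 3.01], [-1.01, 2.22], [0.06, 2.58], [-1.02, 4.17], [0.09, 2.62], [-3.14, 3.14]. Speed limits (rad/s): [2.57, 2.57, 3.14, 3.14, 3.14, 3.14].

### API

Orientations are given as a unit quaternion [w, x, y, z].
In Python, from plant import state, grab_frame, camera_model, job_done, search_frame, masks_of, place_of gives the robot as it stands.
- The arm moves only by the tool drive_tool, never from a script. Its argument "series" is a list of rows, each a list of 2 entries, a list of its own where there are three numbers: the shift along the world's x, y, z in m, then the turn, a rotation vector about the world's x, y, z in degrees. A call has 1 to 8 rows; each row is the pose to reach, as a shift and turn from the pose commanded when the call began; what a row does not reach only later rows make up. A row lasts 1/10 s, in which the tool goes at most 50 mm and 8.59 degrees, less where a joint would pass 70% of its speed; a pose out of reach is approached as far as the arm can. A call with a gripper value outside its range is refused whole. "fingers" is the closure, from -1 (fully open) to 1 (shut), so that 0 is half open, set as the call begins (left out, the last holds). The fingers move at their own pace and stop on an object; the grip force is fixed at half the most. Time passes only in rows, so rows that repeat a pose let the fingers close. It gives the time, the measured TCP pose, the force and the opening at its end, in the units of the state.
- state(): the state, without advancing time (a new reading comes with each control period).
- grab_frame(name): name is "side" or "top"; returns the picture (400x640x3 uint8, red, green, blue); there is no depth.
- camera_model(name): a dict with "fovy" (degrees; the focal length in pixels is half the picture's height over the tangent of half this angle, whatever the lens; pixels are square), "cx", "cy" (the principal point, pixels), "rvec" (rotation vector, rad) and "tvec" (3), from world to camera coordinates, as OpenCV has them. Camera axes: x right, y down, z forward; pixel columns grow to the right and rows downward; lengths in m; the calibration is good to about 2 mm. A picture is of the moment at which its call begins. camera_model takes no time and is no camera call.
- job_done(): hands the job in, once; it reports no verdict.
Trained networks look in the newest picture that a camera, given by its name, has taken for a name from the list of things; names that differ only in an ending like _2 or _b are one class to them, and where a whole thing is asked for, a point or a joint stands for the part that bears it (a point fixed in the world has none). Each returns a list of dicts, best first, with "confidence" (0 to 1); they miss things now and then, are a little off and sometimes report something else, mostly with a low value. They report only what shows in the picture. A call takes as long as a camera call. They do not tell look-alikes from the thing itself.
- search_frame(camera, name): "location" ([x, y, z] in m, in world coordinates, good to about 4 mm: the middle of the surface that is visible of it).
- masks_of(camera, name): "pixels" (400x640 bool, what is visible of it).
- place_of(camera, name): "location" ([x, y, z] in m, in world coordinates, good to about 4 mm: a listed point, or the origin of a listed thing).
The state is a dict: "time": time; "joint_pos": joint angles; "joint_vel": joint speeds; "joint_efforts": joint torques, N m; "tool_pos": TCP position; "tool_rot": TCP orientation; "contact_force": force on the tool from outside, world axes, zero at the start; "ft_torque": the same for the moment, N m; "gripper_width": opening from 0.0 (shut) to 1.0 (fully open).
Only numpy, scipy, OpenCV 4.12 (cv2) and the standard library are available. Lean on these libraries where they do the work, as an engineer would, in place of code of your own. Each camera call takes 0.05 s, during which the arm holds its last target.

## Working session

There is one attempt and no reset: what is moved stays moved. The work goes in short steps, Python scripts to look and compute and a tool call to move; the robot and the scene stay as the last step left them, time stands still between calls to the robot, and variables do not carry over. Pictures are saved under pics/ and viewed, and the job is handed in when it is done.

Besides the shell and the picture viewer there is one more tool, called after "Call:" as name(argument=value, ...) on one line, values as JSON. drive_tool: Moves the arm, as the interface text tells. Its arguments: {"type":"object","properties":{"series":{"type":"array","items":{"type":"array"}},"fingers":{"type":"number"}},"required":["series"]}

```bash
mkdir -p pics
cat > h.py <<'E'
import numpy as np,cv2
from plant import *
def save(cam,n):
    f=grab_frame(cam); cv2.imwrite(f'pics/{n}.png',f[:,:,::-1]); return f
def st():
    s=state(); print('t',round(s['time'],2),'pos',np.round(s['tool_pos'],4),'rot',np.round(s['tool_rot'],4),'F',np.round(s['contact_force'],1),'w',round(s['gripper_width'],3),'q',np.round(s['joint_pos'],3)); return s
def ray(cam,px,z):
    m=camera_model(cam); R=cv2.Rodrigues(np.array(m['rvec'],float))[0];t=np.array(m['tvec'],float).ravel()
    f=200/np.tan(np.radians(m['fovy'])/2)
    d=R.T@np.array([(px[0]-m['cx'])/f,(px[1]-m['cy'])/f,1]);c=-R.T@t
    return c+d*(z-c[2])/d[2]
def proj(cam,P):
    m=camera_model(cam); R=cv2.Rodrigues(np.array(m['rvec'],float))[0];t=np.array(m['tvec'],float).ravel()
    f=200/np.tan(np.radians(m['fovy'])/2); p=R@np.array(P)+t
    return p[:2]/p[2]*f+[m['cx'],m['cy']]
E
python3 - <<'E'
from h import *
st()
save('side','s0');save('top','t0')
print(camera_model('top'),camera_model('side'))
for n in 'red_bottle blue_bottle blue_vial green_vial station spill_tray sample_dish cork_mat beaker rubber_bulb'.split():
  for c in ('top','side'):
    print(n,c,[(np.round(d['location'],3).tolist(),round(d['confidence'],2)) for d in place_of(c,n)][:3])
st()
E
```

```text
t 0.0 pos [0.215  0.5861 0.2084] rot [-3.000e-04  1.750e-01  9.846e-01 -1.000e-03] F [-1.3  0.2 -0. ] w 0.997 q [ 1.1    0.053  1.614  0.     1.476 -0.119]
{'fovy': 56.38820993061174, 'cx': 313.9893121842566, 'cy': 196.14763313783243, 'rvec': array([ 2.11850909, -2.18463602,  0.11252356]), 'tvec': array([0.07071432, 0.56945507, 0.83967065])} {'fovy': 44.45150369394011, 'cx': 324.091183593626, 'cy': 190.13640658650007, 'rvec': array([ 1.96457674, -0.126815  ,  0.08857866]), 'tvec': array([-0.53981738,  0.10004974,  1.13965948])}
red_bottle top [([0.618, 0.114, 0.008], 0.93)]
red_bottle side [([0.616, 0.111, 0.002], 0.82)]
blue_bottle top [([0.601, 0.209, 0.009], 0.75), ([0.663, 0.207, 0.004], 0.67)]
blue_bottle side [([0.604, 0.211, 0.011], 0.59), ([0.449, 0.127, 0.002], 0.38)]
blue_vial top [([0.662, 0.207, 0.004], 0.62), ([0.618, 0.114, 0.01], 0.61)]
blue_vial side [([0.658, 0.206, 0.007], 0.41)]
green_vial top [([0.671, 0.132, 0.006], 0.65)]
green_vial side [([0.67, 0.136, 0.007], 0.59)]
station top [([0.629, 0.166, 0.002], 0.68), ([0.667, 0.127, 0.006], 0.48), ([0.605, 0.209, 0.009], 0.3)]
station side [([0.634, 0.162, -0.0], 0.74)]
spill_tray top [([0.63, -0.154, 0.001], 0.62), ([0.605, 0.212, 0.01], 0.44)]
spill_tray side [([0.629, -0.159, -0.0], 0.72)]
sample_dish top [([0.591, 0.369, -0.002], 0.95), ([0.454, -0.11, 0.002], 0.89)]
sample_dish side [([0.452, -0.114, 0.003], 0.63), ([0.596, 0.371, -0.003], 0.56)]
cork_mat top [([0.452, 0.122, -0.004], 0.84)]
cork_mat side [([0.451, 0.126, 0.004], 0.73)]
beaker top [([0.44, -0.26, -0.001], 0.6)]
beaker side [([0.447, -0.257, 0.002], 0.68)]
rubber_bulb top [([0.447, 0.292, 0.002], 0.89)]
rubber_bulb side [([0.449, 0.291, -0.003], 0.82)]
t 1.1 pos [0.2153 0.5867 0.2097] rot [-0.      0.175   0.9846 -0.    ] F [-0.6  0.5 -0.2] w 0.999 q [ 1.1    0.053  1.613 -0.     1.476 -0.119]
```

View pics/t0.png

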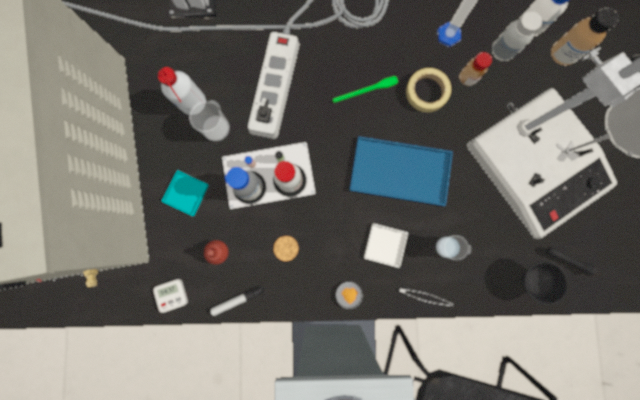

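View pics/s0.png

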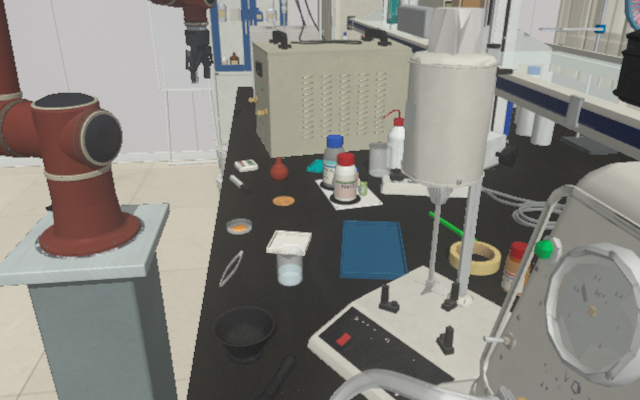

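The top view shows the board at about (268,175) px, the blue tray at (401,171), the white dish at (386,245), the cork mat at (286,248) and the turquoise decoy at (185,193). The side view agrees with this. Next I'll refine the board, tray, dish and mat poses.

Run:
```python
from h import *
f=cv2.imread('pics/t0.png')
cv2.imwrite('pics/t0z.png',cv2.resize(f[130:280,140:470],None,fx=2.4,fy=2.4,interpolation=cv2.INTER_CUBIC))
hsv=cv2.cvtColor(f,cv2.COLOR_BGR2HSV)
def rect(mask,box,z,n):
    x0,y0,x1,y1=box; m=np.zeros(mask.shape,np.uint8); m[y0:y1,x0:x1]=mask[y0:y1,x0:x1]
    c=max(cv2.findContours(m,0,2)[0],key=cv2.contourArea).reshape(-1,2)
    P=np.array([ray('top',p,z)[:2] for p in c],np.float32)
    r=cv2.minAreaRect(P*1000); print(n,np.round(r[0],1),np.round(r[1],1),round(r[2],1))
w=((hsv[...,1]<60)&(hsv[...,2]>140)).astype(np.uint8)
rect(w,(215,135,322,215),.006,'station')
rect(w,(355,215,415,275),.012,'dish')
b=((hsv[...,0]>95)&(hsv[...,0]<120)&(hsv[...,1]>120)).astype(np.uint8)
rect(b,(340,130,460,212),.014,'tray')
o=((hsv[...,0]>8)&(hsv[...,0]<25)&(hsv[...,1]>90)&(hsv[...,2]>80)).astype(np.uint8)
rect(o,(265,230,305,268),.004,'cork')
def cen(mask,box,z,n):
    x0,y0,x1,y1=box; m=np.zeros(mask.shape,np.uint8); m[y0:y1,x0:x1]=mask[y0:y1,x0:x1]
    c=max(cv2.findContours(m,0,2)[0],key=cv2.contourArea); (u,v),r=cv2.minEnclosingCircle(c); M=cv2.moments(c)
    print(n,(u,v),r,np.round(ray('top',(M['m10']/M['m00'],M['m01']/M['m00']),z),4),np.round(ray('top',(u,v),z),4))
red=(((hsv[...,0]<8)|(hsv[...,0]>172))&(hsv[...,1]>130)&(hsv[...,2]>90)).astype(np.uint8)
cen(red,(265,150,310,200),.1285,'redcap'); 
cen(b,(220,162,258,205),.1505,'bluecap'); cen(b,(240,150,262,168),.058,'bluevial')
print('tool proj',[np.round(proj('top',p),0) for p in ([.658,.206,.058],[.671,.133,.058])])
```

```text
station [630.9 164.1] [132.6 212.4] 8.4
dish [ 452.6 -112.3] [87.6 87.3] 73.4
tray [ 629.3 -157.4] [232.5 137.2] 78.8
cork [452.6 125.5] [59.9 61.6] 88.6
redcap (284.5, 171.0) 10.30786418914795 [0.6147 0.1126 0.1285] [0.6154 0.1125 0.1285]
bluecap (236.0833282470703, 178.5) 12.176185607910156 [0.5997 0.2088 0.1505] [0.5989 0.2102 0.1505]
bluevial (248.0294189453125, 159.6764678955078) 3.0467309951782227 [0.6587 0.2028 0.058 ] [0.6585 0.2031 0.058 ]
tool proj [array([247., 160.]), array([278., 153.])]
```

View pics/t0z.png

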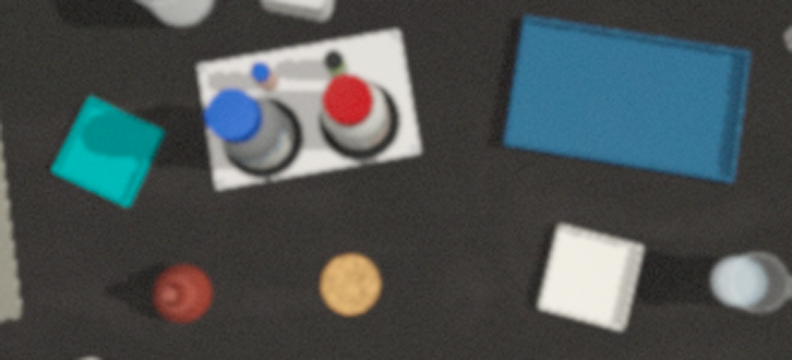

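Run:
```python
from h import *
f=cv2.imread('pics/s0.png')
cv2.imwrite('pics/s0z.png',cv2.resize(f[120:220,270:410],None,fx=5,fy=5,interpolation=cv2.INTER_CUBIC))
for z in (.0085,.0635,.0785,.0935,.1115,.1285): print(z,(proj('side',[.6164,.1114,z])-[270,120])*5)
for z in (.0085,.0785,.0985,.1305,.1505): print(z,(proj('side',[.6018,.2104,z])-[270,120])*5)
```

```text
0.0085 [376.29593856 388.08087726]
0.0635 [378.34781366 292.60281549]
0.0785 [378.91918769 266.01558042]
0.0935 [379.49573621 239.18756583]
0.1115 [380.19452426 206.67148887]
0.1285 [380.86153814 175.63393096]
0.0085 [321.767831   320.64445532]
0.0785 [323.14875167 205.13078195]
0.0985 [323.55333914 171.28713952]
0.1305 [324.21028233 116.33400387]
0.1505 [324.62699783  81.47585476]
```

View pics/s0z.png

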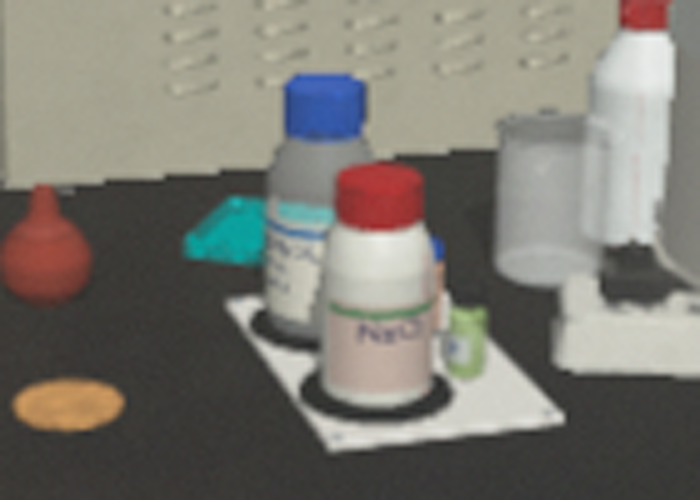

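Call:
drive_tool(series=[[[0,-0.04,0.01],[0,0,7]],[[0,-0.09,0.02],[0,0,14]],[[0.01,-0.14,0.02],[0,0,21]],[[0.04,-0.18,0.02],[0,0,28.6]],[[0.07,-0.215,0.02],[0,0,28.6]],[[0.1,-0.25,0.02],[0,0,28.6]],[[0.13,-0.285,0.02],[0,0,28.6]],[[0.165,-0.32,0.02],[0,0,28.6]]], fingers=-1)

```text
time: 1.9
tool_pos: [0.3811, 0.2652, 0.2302]
tool_rot: [0.001, -0.074, 0.997, 0.0]
contact_force: [0.7, 0.4, -0.3]
gripper_width: 1.001
```

The side view shows the red bottle at about (346,178) and the blue at (335,160). Both positions match the projections. The shoulders start low, at about 70 mm, so I'll grip the bottles by their caps.

Call:
drive_tool(series=[[[0.035,-0.025,0],[0,0,0]],[[0.075,-0.05,0],[0,0,0]],[[0.115,-0.077,0],[0,0,0]],[[0.155,-0.103,0],[0,0,0]],[[0.195,-0.129,0],[0,0,0]],[[0.2254,-0.149,-0.01],[0,0,0]],[[0.2364,-0.1556,-0.03],[0,0,0]],[[0.2364,-0.1556,-0.05],[0,0,0]]])

```text
time: 2.7
tool_pos: [0.6187, 0.1094, 0.1793]
tool_rot: [0.001, -0.072, 0.997, -0.0]
contact_force: [0.0, 0.2, -0.3]
gripper_width: 1.001
```

Run:
```python
from h import *
st(); f=save('top','t1'); g=save('side','s1')
a=cv2.resize(f[100:240,200:400],(700,490));b=cv2.resize(g[60:220,250:450],(700,560))
cv2.imwrite('pics/t1z.png',a[:,:,::-1]);cv2.imwrite('pics/s1z.png',b[:,:,::-1])
```

```text
t 2.7 pos [0.6187 0.1094 0.1793] rot [ 6.000e-04 -7.240e-02  9.974e-01 -1.000e-04] F [ 0.   0.2 -0.3] w 1.001 q [ 0.057  0.079  1.636 -0.     1.425 -1.659]
```

View pics/s1z.png

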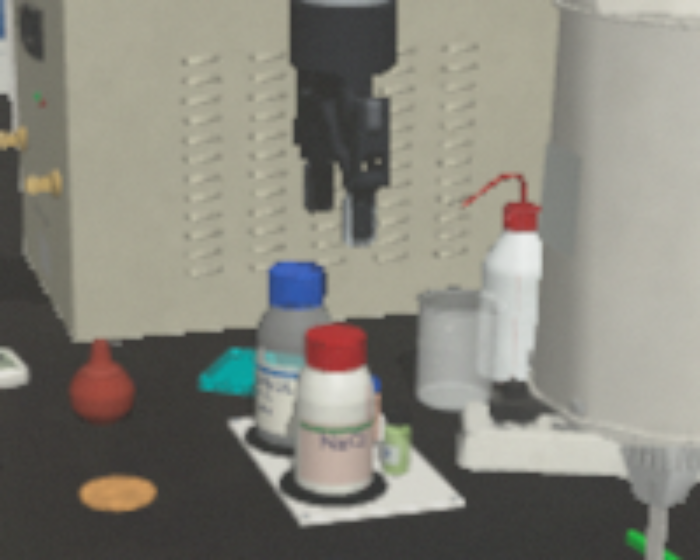

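View pics/t1z.png

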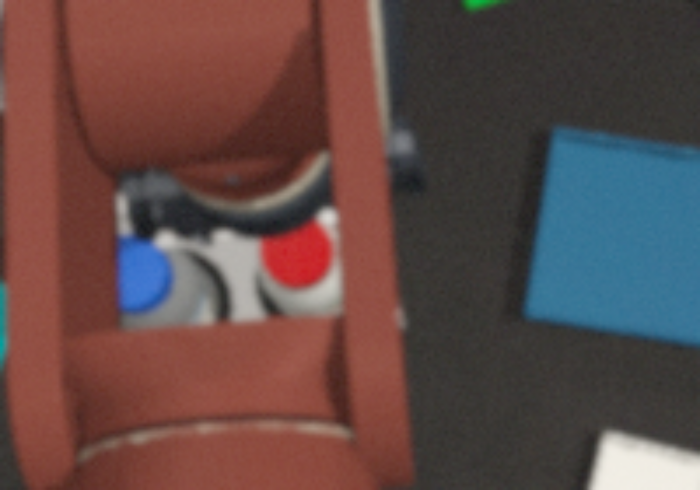

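Run:
```python
from h import *
s=st(); p=s['tool_pos']
for z in (0,.013,.02,.03): 
  for d in (-.045,0,.045): print(z,d,(proj('side',p+np.array([-.146*d,.989*d,z]))-[250,60])*3.5)
g=save('side','s1b'); cv2.imwrite('pics/s1bz.png',cv2.resize(g[60:180,300:400],(700,840),interpolation=cv2.INTER_CUBIC)[:,:,::-1][:600])
print((proj('side',p)-[300,60])*7)
```

```text
t 2.8 pos [0.6149 0.1105 0.1756] rot [-3.500e-03 -7.320e-02  9.973e-01  1.000e-04] F [-0.3 -0.3 -0.2] w 0.998 q [ 0.059  0.08   1.642  0.     1.427 -1.659]
0 -0.045 [356.15339975 289.70291303]
0 0 [336.13494233 271.99452555]
0 0.045 [317.35703765 255.38353475]
0.013 -0.045 [356.61312596 271.93090563]
0.013 0 [336.49895966 254.72148602]
0.013 0.045 [317.63616088 238.58272022]
0.02 -0.045 [356.86226552 262.29971648]
0.02 0 [336.69619105 245.36263048]
0.02 0.045 [317.78736585 229.48148322]
0.03 -0.045 [357.22013434 248.46529243]
0.03 0 [336.97944803 231.92176217]
0.03 0.045 [318.00448536 216.41275894]
[322.26988465 543.98905109]
```

View pics/s1bz.png

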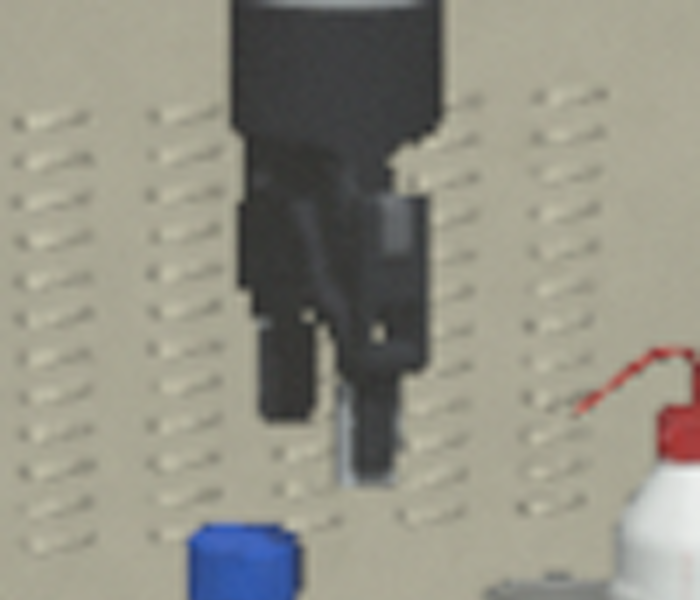

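The open fingertips appear about 30 mm above the stated TCP. I'll half-close the gripper in the air to see where the tips go.

Call:
drive_tool(series=[[[0,0,0],[0,0,0]],[[0,0,0],[0,0,0]],[[0,0,0],[0,0,0]],[[0,0,0],[0,0,0]],[[0,0,0],[0,0,0]],[[0,0,0],[0,0,0]]], fingers=-0.1)

```text
time: 3.45
tool_pos: [0.6168, 0.1112, 0.1799]
tool_rot: [0.0, -0.074, 0.997, -0.0]
contact_force: [0.2, 0.8, 0.8]
gripper_width: 0.549
```

Run:
```python
from h import *
s=st(); p=s['tool_pos']
g=save('side','s1c'); cv2.imwrite('pics/s1cz.png',cv2.resize(g[60:180,300:400],(700,840),interpolation=cv2.INTER_CUBIC)[:,:,::-1][:600])
for d in (-.025,0,.025): print((proj('side',p+np.array([-.146*d,.989*d,0]))-[300,60])*7)
```

```text
t 3.45 pos [0.6168 0.1112 0.1799] rot [ 1.000e-04 -7.370e-02  9.973e-01 -0.000e+00] F [0.2 0.8 0.8] w 0.549 q [ 0.06   0.076  1.639 -0.     1.427 -1.659]
[349.18800793 551.02629142]
[327.16416507 531.84211742]
[305.9096333  513.32806251]
```

View pics/s1cz.png

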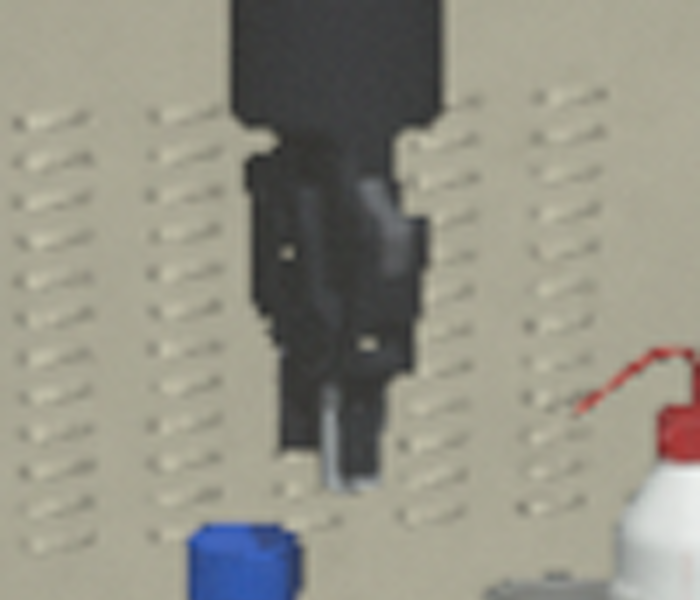

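Run:
```python
from h import *
p=np.array([.215,.587,.21]);j=np.array([.345,.94,0])
f=cv2.imread('pics/s0.png'); cv2.imwrite('pics/s0g.png',cv2.resize(f[0:110,150:250],None,fx=6,fy=6,interpolation=cv2.INTER_CUBIC)[:600])
for d in (-.045,0,.045):
  for z in (0,.013,.033): print(d,z,(proj('side',p+j*d+[0,0,z])-[150,0])*6)
```

```text
-0.045 0 [278.1472106  561.05667909]
-0.045 0.013 [275.77565783 536.86203781]
-0.045 0.033 [272.09743786 499.33674484]
0 0 [315.19941665 544.83174117]
0 0.013 [313.0025564  521.19381936]
0 0.033 [309.59597344 484.53944328]
0.045 0 [350.443008   529.39878474]
0.045 0.013 [348.40680265 506.29272673]
0.045 0.033 [345.24995168 470.47002271]
```

View pics/s0g.png

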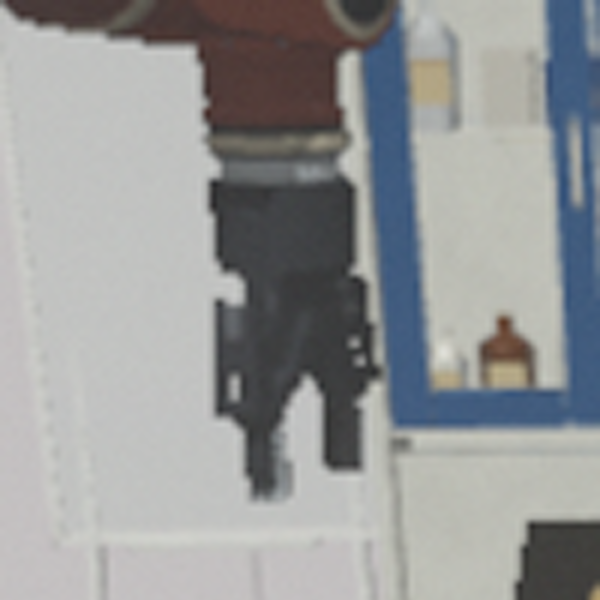

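Call:
drive_tool(series=[[[0,0,0],[0,0,0]],[[0,0,0],[0,0,0]],[[0,0,0],[0,0,0]],[[0,0,-0.02],[0,0,0]],[[0,0,-0.04],[0,0,0]],[[0,0,-0.06],[0,0,0]],[[0,0,-0.082],[0,0,0]],[[0,0,-0.082],[0,0,0]]], fingers=-1)

```text
time: 4.3
tool_pos: [0.614, 0.1109, 0.0936]
tool_rot: [-0.004, -0.074, 0.997, 0.0]
contact_force: [0.1, 0.7, -0.6]
gripper_width: 0.999
```

Run:
```python
from h import *
st()
g=save('side','s2'); cv2.imwrite('pics/s2z.png',cv2.resize(g[100:210,290:400],None,fx=5.4,fy=5.4,interpolation=cv2.INTER_CUBIC)[:,:,::-1])
g=save('top','t2'); cv2.imwrite('pics/t2z.png',cv2.resize(g[110:230,210:340],None,fx=5,fy=5,interpolation=cv2.INTER_CUBIC)[:,:,::-1])
```

```text
t 4.3 pos [0.614  0.1109 0.0936] rot [-0.0037 -0.0736  0.9973  0.    ] F [ 0.1  0.7 -0.6] w 0.999 q [ 0.059  0.151  1.708 -0.     1.29  -1.659]
```

View pics/s2z.png

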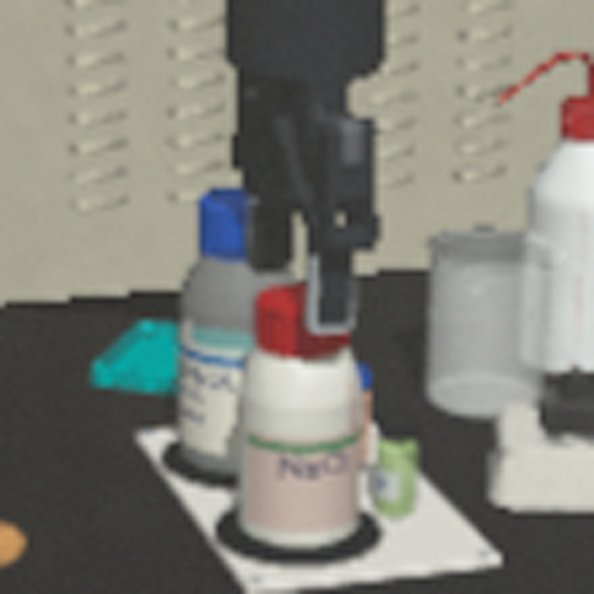

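View pics/t2z.png

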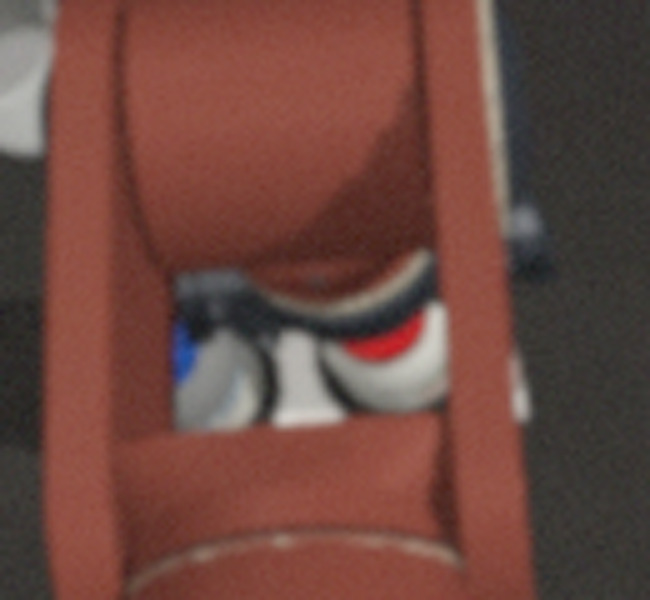

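Call:
drive_tool(series=[[[0,0,-0.008],[0,0,0]],[[0,0,-0.008],[0,0,0]],[[0,0,-0.008],[0,0,0]],[[0,0,-0.008],[0,0,0]],[[0,0,-0.008],[0,0,0]],[[0,0,-0.008],[0,0,0]],[[0,0,-0.008],[0,0,0]],[[0,0,-0.008],[0,0,0]]], fingers=1)

```text
time: 5.2
tool_pos: [0.6175, 0.1113, 0.0908]
tool_rot: [0.001, -0.074, 0.997, 0.0]
contact_force: [-0.0, 1.5, 6.1]
gripper_width: 0.513
```

Run:
```python
from h import *
st()
g=save('side','s3'); cv2.imwrite('pics/s3z.png',cv2.resize(g[100:210,290:400],None,fx=5.4,fy=5.4,interpolation=cv2.INTER_CUBIC)[:,:,::-1])
```

```text
t 5.2 pos [0.6175 0.1113 0.0908] rot [ 9.000e-04 -7.370e-02  9.973e-01  1.000e-04] F [-0.   1.5  6.1] w 0.513 q [ 0.06   0.155  1.708  0.     1.277 -1.659]
```

View pics/s3z.png

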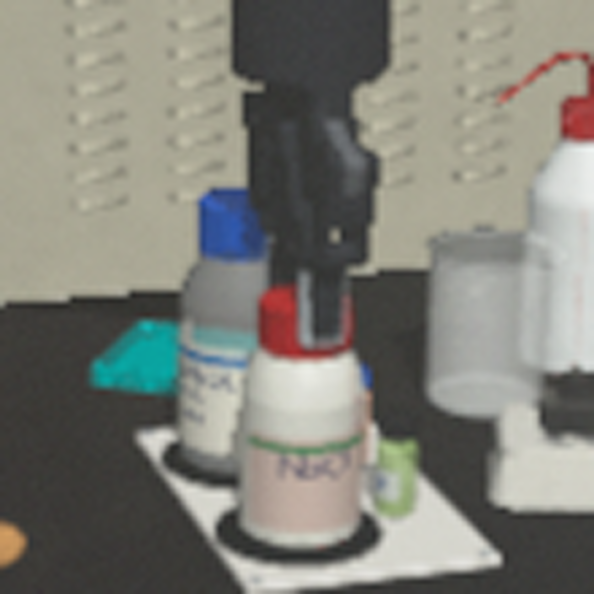

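The pads grip the full height of the red cap and the opening reads 0.51. Next I lift it and carry it to the far slot of the tray.

Call:
drive_tool(series=[[[0,0,0.01],[0,0,0]],[[0,0,0.03],[0,0,0]],[[0,0,0.055],[0,0,0]],[[0,0,0.075],[0,0,0]],[[0,-0.015,0.08],[0,0,0]],[[0,-0.045,0.08],[0,0,0]],[[0,-0.08,0.08],[0,0,0]],[[0,-0.115,0.08],[0,0,0]]])

```text
time: 6.05
tool_pos: [0.6153, -0.0057, 0.1678]
tool_rot: [-0.002, -0.074, 0.997, -0.0]
contact_force: [0.2, -0.8, -2.3]
gripper_width: 0.512
```

Call:
drive_tool(series=[[[0,-0.035,0],[0,0,0]],[[0,-0.07,0],[0,0,0]],[[0,-0.105,0],[0,0,0]],[[0,-0.14,0],[0,0,0]],[[0.001,-0.17,0],[0,0,0]],[[0.002,-0.195,0],[0,0,0]],[[0.002,-0.2078,0],[0,0,0]],[[0.002,-0.2078,0],[0,0,0]]])

```text
time: 6.85
tool_pos: [0.6176, -0.2133, 0.1682]
tool_rot: [-0.001, -0.072, 0.997, 0.0]
contact_force: [-0.4, 0.6, -2.0]
gripper_width: 0.511
```

Run:
```python
from h import *
st()
g=save('side','s4'); cv2.imwrite('pics/s4z.png',cv2.resize(g[130:300,250:450],None,fx=3.5,fy=3.5,interpolation=cv2.INTER_CUBIC)[:,:,::-1])
f=save('top','t4')
```

```text
t 6.85 pos [ 0.6176 -0.2133  0.1682] rot [-1.100e-03 -7.230e-02  9.974e-01  5.000e-04] F [-0.4  0.6 -2. ] w 0.511 q [-0.446  0.147  1.581 -0.     1.415 -2.162]
```

View pics/s4z.png

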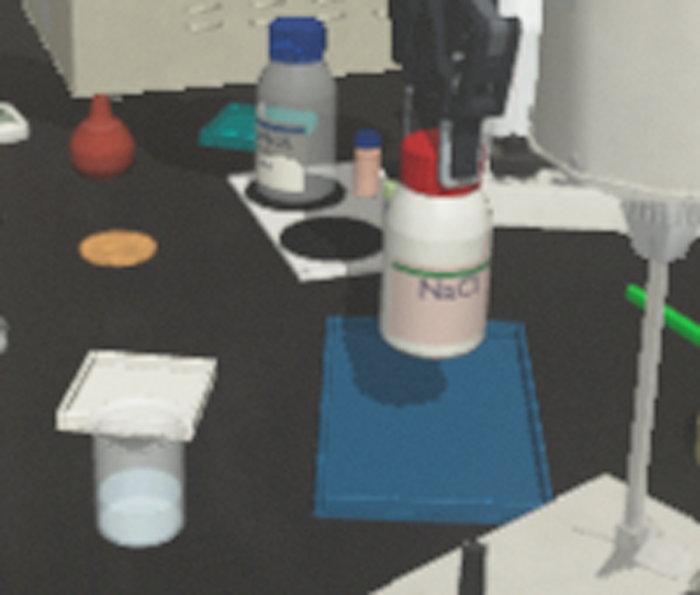

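View pics/t4.png

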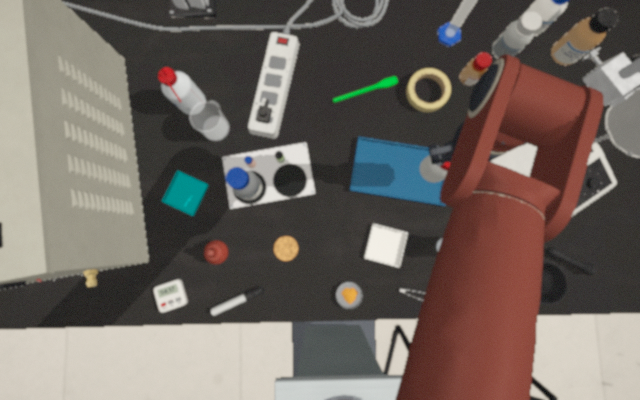

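The bottle is held upright over the tray. Lowering it now.

Call:
drive_tool(series=[[[0,0,-0.02],[0,0,0]],[[0,0,-0.045],[0,0,0]],[[0,0,-0.065],[0,0,0]],[[0,0,-0.075],[0,0,0]],[[0,0,-0.08],[0,0,0]],[[0,0,-0.083],[0,0,0]],[[0,0,-0.0845],[0,0,0]],[[0,0,-0.0845],[0,0,0]]])

```text
time: 7.75
tool_pos: [0.6196, -0.2119, 0.0865]
tool_rot: [0.001, -0.074, 0.997, -0.001]
contact_force: [-0.2, 0.3, -2.2]
gripper_width: 0.513
```

Run:
```python
from h import *
st()
```

```text
t 7.75 pos [ 0.6196 -0.2119  0.0865] rot [ 9.000e-04 -7.370e-02  9.973e-01 -5.000e-04] F [-0.2  0.3 -2.2] w 0.513 q [-0.443  0.22   1.641  0.     1.278 -2.161]
```

Still carrying the weight (−2.2 N), so I'll lower a little further before release.

Call:
drive_tool(series=[[[0,0,-0.001],[0,0,0]],[[0,0,-0.002],[0,0,0]],[[0,0,-0.002],[0,0,0]],[[0,0,-0.002],[0,0,0]]])

```text
time: 8.15
tool_pos: [0.6203, -0.212, 0.0862]
tool_rot: [0.002, -0.074, 0.997, -0.001]
contact_force: [-0.9, 2.6, 6.3]
gripper_width: 0.514
```

Call:
drive_tool(series=[[[0,0,0],[0,0,0]],[[0,0,0],[0,0,0]],[[0,0,0],[0,0,0]],[[0,0,0],[0,0,0]],[[0,0,0.02],[0,0,0]],[[0,0,0.05],[0,0,0]],[[0,0,0.09],[0,0,0]],[[0,0.02,0.12],[0,0,0]]], fingers=-1)

```text
time: 8.95
tool_pos: [0.619, -0.1935, 0.2055]
tool_rot: [0.001, -0.072, 0.997, -0.001]
contact_force: [1.0, 0.0, -0.0]
gripper_width: 1.003
```

Call:
drive_tool(series=[[[0,0.045,0],[0,0,0]],[[-0.002,0.09,0],[0,0,0]],[[-0.005,0.135,0],[0,0,0]],[[-0.008,0.18,0],[0,0,0]],[[-0.01,0.225,0],[0,0,0]],[[-0.012,0.27,0],[0,0,0]],[[-0.014,0.315,0],[0,0,0]],[[-0.0155,0.355,0],[0,0,0]]])

```text
time: 9.75
tool_pos: [0.6028, 0.1654, 0.2032]
tool_rot: [0.0, -0.074, 0.997, 0.0]
contact_force: [0.7, -0.9, -0.9]
gripper_width: 1.001
```

Call:
drive_tool(series=[[[-0.001,0.03,0],[0,0,0]],[[-0.0013,0.0466,0],[0,0,0]],[[-0.0013,0.0466,-0.02],[0,0,0]],[[-0.0013,0.0466,-0.045],[0,0,0]],[[-0.0013,0.0466,-0.07],[0,0,0]],[[-0.0013,0.0466,-0.088],[0,0,0]],[[-0.0013,0.0466,-0.093],[0,0,0]],[[-0.0013,0.0466,-0.093],[0,0,0]]])

```text
time: 10.55
tool_pos: [0.6016, 0.2094, 0.1094]
tool_rot: [-0.001, -0.073, 0.997, -0.0]
contact_force: [0.4, -0.4, 0.4]
gripper_width: 1.002
```

Run:
```python
from h import *
st()
g=save('side','s5'); cv2.imwrite('pics/s5z.png',cv2.resize(g[90:290,280:430],None,fx=3,fy=3,interpolation=cv2.INTER_CUBIC)[:,:,::-1])
```

```text
t 10.55 pos [0.6016 0.2094 0.1094] rot [-8.000e-04 -7.330e-02  9.973e-01 -2.000e-04] F [ 0.4 -0.4  0.4] w 1.002 q [ 0.218  0.16   1.669 -0.     1.314 -1.499]
```

View pics/s5z.png

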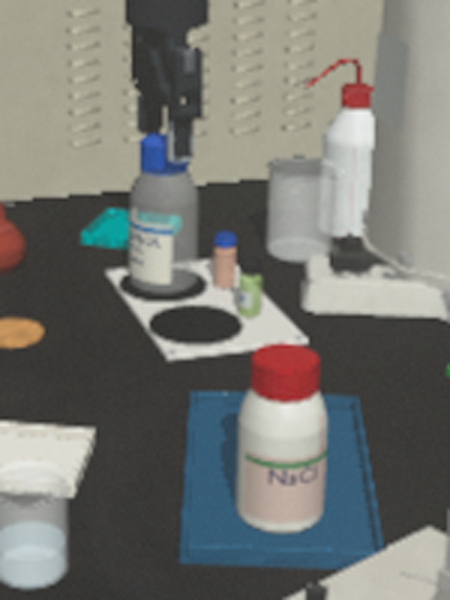

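Red stands upright in the tray at about (373,250) px in the full image, and the jaws straddle the blue cap. Grasping it.

Call:
drive_tool(series=[[[0,0,0],[0,0,0]],[[0,0,0],[0,0,0]],[[0,0,0],[0,0,0]],[[0,0,0],[0,0,0]],[[0,0,0],[0,0,0]],[[0,0,0],[0,0,0]],[[0,0,0],[0,0,0]],[[0,0,0.005],[0,0,0]]], fingers=1)

```text
time: 11.4
tool_pos: [0.601, 0.2097, 0.1141]
tool_rot: [-0.001, -0.074, 0.997, -0.0]
contact_force: [0.3, -1.1, -4.8]
gripper_width: 0.51
```

Call:
drive_tool(series=[[[0,0,0.02],[0,0,0]],[[0,0,0.045],[0,0,0]],[[0,0,0.065],[0,0,0]],[[0,-0.01,0.075],[0,0,0]],[[0.005,-0.04,0.075],[0,0,0]],[[0.01,-0.075,0.075],[0,0,0]],[[0.015,-0.11,0.075],[0,0,0]],[[0.02,-0.145,0.075],[0,0,0]]])

```text
time: 12.2
tool_pos: [0.6205, 0.0629, 0.1879]
tool_rot: [-0.002, -0.074, 0.997, -0.0]
contact_force: [0.6, 0.1, -4.2]
gripper_width: 0.511
```

Call:
drive_tool(series=[[[0.005,-0.035,0],[0,0,0]],[[0.01,-0.07,0],[0,0,0]],[[0.015,-0.105,0],[0,0,0]],[[0.018,-0.135,0],[0,0,0]],[[0.018,-0.158,0],[0,0,0]],[[0.018,-0.1688,0],[0,0,0]],[[0.018,-0.1688,0],[0,0,0]],[[0.018,-0.1688,0],[0,0,0]]])

```text
time: 13.0
tool_pos: [0.6393, -0.1032, 0.1893]
tool_rot: [-0.001, -0.074, 0.997, 0.001]
contact_force: [-0.2, 0.2, -3.2]
gripper_width: 0.515
```

Run:
```python
from h import *
st()
g=save('side','s6'); cv2.imwrite('pics/s6z.png',cv2.resize(g[90:290,280:430],None,fx=3,fy=3,interpolation=cv2.INTER_CUBIC)[:,:,::-1])
```

```text
t 13.0 pos [ 0.6393 -0.1032  0.1893] rot [-8.000e-04 -7.370e-02  9.973e-01  7.000e-04] F [-0.2  0.2 -3.2] w 0.515 q [-2.750e-01  1.190e-01  1.577e+00  1.000e-03  1.448e+00 -1.993e+00]
```

View pics/s6z.png

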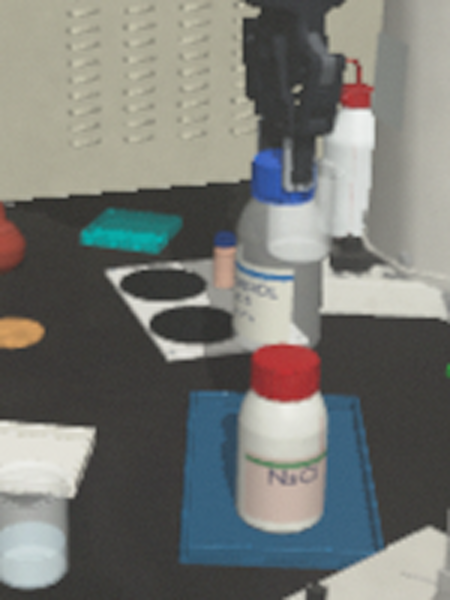

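Call:
drive_tool(series=[[[0,0,-0.025],[0,0,0]],[[0,0,-0.05],[0,0,0]],[[0,0,-0.068],[0,0,0]],[[0,0,-0.078],[0,0,0]],[[0,0,-0.083],[0,0,0]],[[0,0,-0.085],[0,0,0]],[[0,0,-0.0865],[0,0,0]],[[0,0,-0.0865],[0,0,0]]])

```text
time: 13.85
tool_pos: [0.6419, -0.1031, 0.1078]
tool_rot: [0.002, -0.074, 0.997, 0.0]
contact_force: [-3.7, 4.3, 5.6]
gripper_width: 0.514
```

Contact confirmed. Releasing and lifting clear toward the vials.

Call:
drive_tool(series=[[[0,0,0],[0,0,0]],[[0,0,0],[0,0,0]],[[0,0,0],[0,0,0]],[[0,0,0],[0,0,0]],[[0,0,0.02],[0,0,0]],[[0,0,0.05],[0,0,0]],[[0,0,0.08],[0,0,0]],[[0,0.02,0.1],[0,0,0]]], fingers=-1)

```text
time: 14.65
tool_pos: [0.6408, -0.0858, 0.2064]
tool_rot: [0.001, -0.072, 0.997, -0.001]
contact_force: [1.4, -0.4, 0.2]
gripper_width: 0.996
```

Call:
drive_tool(series=[[[-0.04,0.02,0],[0,0,0]],[[-0.08,0.04,0],[0,0,0]],[[-0.12,0.06,0],[0,0,0]],[[-0.16,0.08,0],[0,0,0]],[[-0.16,0.08,0],[0,0,0]]])

```text
time: 15.15
tool_pos: [0.4758, -0.0019, 0.2022]
tool_rot: [-0.001, -0.075, 0.997, 0.0]
contact_force: [0.7, -0.6, 0.4]
gripper_width: 1.005
```

Run:
```python
from h import *
st()
g=save('side','s7'); cv2.imwrite('pics/s7z.png',cv2.resize(g[90:290,280:430],None,fx=3,fy=3,interpolation=cv2.INTER_CUBIC)[:,:,::-1])
f=save('top','t7');cv2.imwrite('pics/t7z.png',cv2.resize(f[120:280,200:470],None,fx=2.9,fy=2.9,interpolation=cv2.INTER_CUBIC)[:,:,::-1])
for n in ('blue_vial','green_vial','red_bottle','blue_bottle'):
  for c in ('top','side'):
    print(n,c,[(np.round(d['location'],4).tolist(),round(d['confidence'],2)) for d in place_of(c,n)][:3])
```

```text
t 15.15 pos [ 0.4758 -0.0019  0.2022] rot [-1.100e-03 -7.460e-02  9.972e-01  4.000e-04] F [ 0.7 -0.6  0.4] w 1.005 q [-0.161 -0.311  1.956  0.     1.499 -1.881]
blue_vial top [([0.6682, 0.1302, 0.0078], 0.52), ([0.443, -0.2559, 0.0008], 0.51), ([0.6621, 0.2068, 0.0045], 0.48)]
blue_vial side [([0.6569, 0.204, 0.0049], 0.44)]
green_vial top [([0.6671, 0.1308, 0.0069], 0.55)]
green_vial side [([0.6711, 0.1367, 0.0089], 0.48)]
red_bottle top [([0.6217, -0.2103, 0.0026], 0.9)]
red_bottle side [([0.623, -0.2134, 0.0011], 0.88)]
blue_bottle top [([0.6423, -0.1048, 0.0066], 0.95)]
blue_bottle side [([0.6418, -0.1026, 0.0058], 0.65), ([0.4522, 0.2926, -0.0018], 0.41)]
```

View pics/s7z.png

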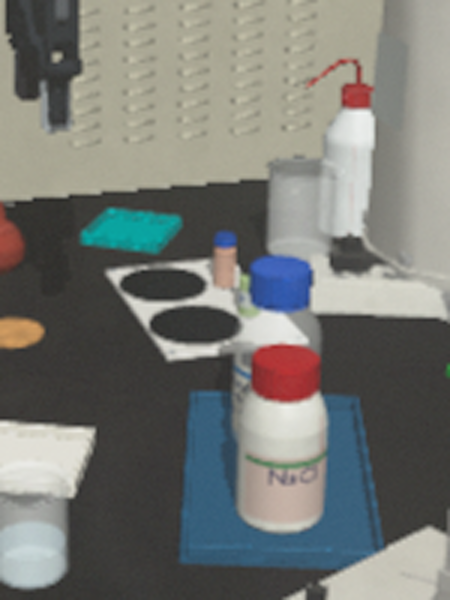

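View pics/t7z.png

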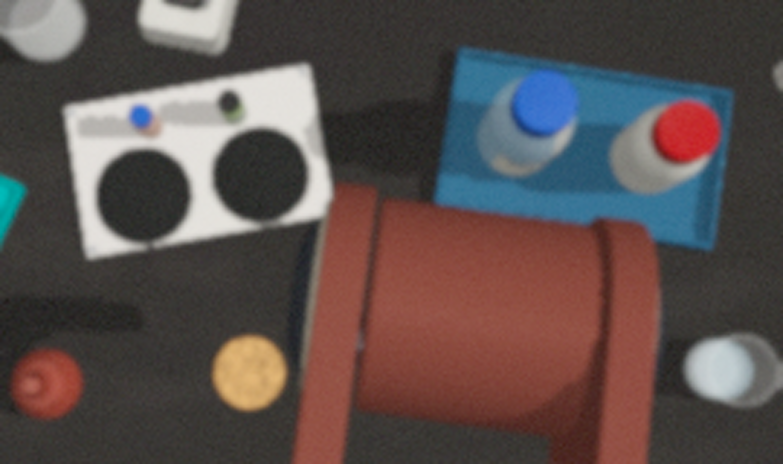

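Both bottles stand upright in the tray, blue cap at about (388,155) px and red at (437,165), and both mats and vials are in view. Next I measure the mats and vial caps precisely.

Run:
```python
from h import *
f=cv2.imread('pics/t7.png');F=cv2.resize(f,None,fx=4,fy=4,interpolation=cv2.INTER_CUBIC);hsv=cv2.cvtColor(F,cv2.COLOR_BGR2HSV)
def cen(mask,box,z,n):
    x0,y0,x1,y1=[4*b for b in box]; m=np.zeros(mask.shape,np.uint8); m[y0:y1,x0:x1]=mask[y0:y1,x0:x1]
    c=max(cv2.findContours(m,0,2)[0],key=cv2.contourArea); M=cv2.moments(c)
    P=(np.array([M['m10'],M['m01']])/M['m00']+.5)/4-.5
    W=np.array([ray('top',p/4,z)[:2] for p in c.reshape(-1,2)],np.float32)
    print(n,P,np.round(ray('top',P,z),4),'rad',cv2.minEnclosingCircle(W)[1])
d=(hsv[...,2]<75).astype(np.uint8)
cen(d,(231,168,268,206),.0085,'matL'); cen(d,(272,160,310,200),.0085,'matR')
b=((hsv[...,0]>95)&(hsv[...,0]<125)&(hsv[...,1]>110)).astype(np.uint8)
cen(b,(240,150,262,170),.058,'bvial')
cen((hsv[...,2]<90).astype(np.uint8),(272,148,286,162),.056,'gvial')
cen(((hsv[...,0]>8)&(hsv[...,0]<25)&(hsv[...,1]>90)&(hsv[...,2]>80)).astype(np.uint8),(265,225,305,268),.004,'cork')
# side
f=cv2.imread('pics/s7.png');F=cv2.resize(f,None,fx=4,fy=4,interpolation=cv2.INTER_CUBIC);
for c,n in (((.6590,.2040),'b'),((.671,.132),'g')):
  print(n,proj('side',[*c,.006]),proj('side',[*c,.058]))
cv2.imwrite('pics/s7v.png',F[160*4:220*4,310*4:410*4])
cv2.imwrite('pics/t7v.png',cv2.resize(cv2.imread('pics/t7.png')[145:175,235:295],None,fx=12,fy=12,interpolation=cv2.INTER_CUBIC))
```

```text
matL [248.9897263  187.05944315] [0.6018 0.2108 0.0085] rad 0.0382072851061821
matR [289.39910394 179.93339711] [0.6161 0.1121 0.0085] rad 0.038061197847127914
bvial [247.98433865 159.63563476] [0.6586 0.2032 0.058 ] rad 0.007809734437614679
gvial [278.51381857 154.96909283] [0.6677 0.1324 0.056 ] rad 0.007309154607355595
cork [285.52786618 248.07967796] [0.4523 0.1253 0.004 ] rad 0.032730814069509506
b [354.39811124 184.84564345] [354.89304048 167.80592426]
g [363.63540381 194.47210406] [364.29517231 176.74775625]
```

View pics/t7v.png

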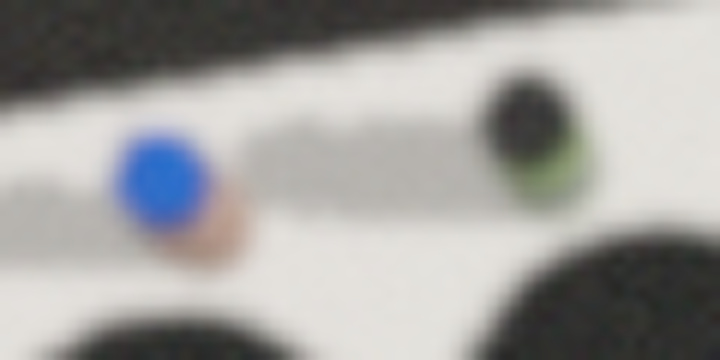

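View pics/s7v.png

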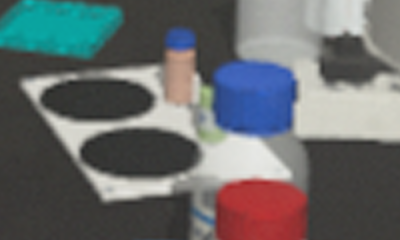

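Call:
drive_tool(series=[[[0.02,0.025,0],[0,0,0]],[[0.05,0.06,0],[0,0,0]],[[0.08,0.095,0],[0,0,0]],[[0.11,0.13,-0.01],[0,0,0]],[[0.14,0.165,-0.02],[0,0,0]],[[0.165,0.19,-0.04],[0,0,0]],[[0.179,0.2071,-0.07],[0,0,0]],[[0.179,0.2071,-0.1],[0,0,0]]], fingers=-0.2)

```text
time: 16.45
tool_pos: [0.661, 0.2055, 0.1025]
tool_rot: [0.001, -0.075, 0.997, 0.0]
contact_force: [-0.6, -0.8, -1.2]
gripper_width: 0.596
```

Call:
drive_tool(series=[[[0,0,-0.02],[0,0,0]],[[0,0,-0.03],[0,0,0]],[[0,0,-0.03],[0,0,0]]])

```text
time: 16.75
tool_pos: [0.6578, 0.2028, 0.0713]
tool_rot: [-0.002, -0.073, 0.997, -0.0]
contact_force: [0.7, -0.1, 0.1]
gripper_width: 0.598
```

Run:
```python
from h import *
st()
g=save('side','s8'); cv2.imwrite('pics/s8z.png',cv2.resize(g[110:220,300:410],None,fx=5.4,fy=5.4,interpolation=cv2.INTER_CUBIC)[:,:,::-1])
```

```text
t 16.75 pos [0.6578 0.2028 0.0713] rot [-1.900e-03 -7.350e-02  9.973e-01 -2.000e-04] F [ 0.7 -0.1  0.1] w 0.598 q [ 0.191  0.312  1.558 -0.     1.275 -1.527]
```

View pics/s8z.png

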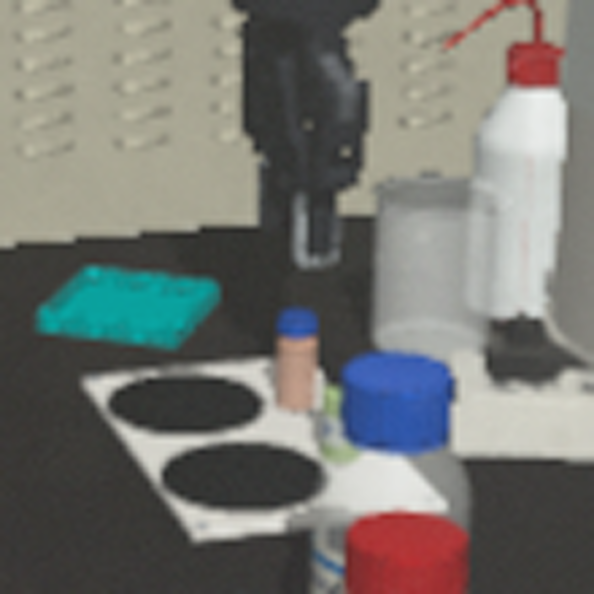

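The fingers are centred over the blue vial at about (355,178) px. Descending to grasp it.

Call:
drive_tool(series=[[[0,0,-0.015],[0,0,0]],[[0,0,-0.03],[0,0,0]],[[0,0,-0.045],[0,0,0]],[[0,0,-0.053],[0,0,0]],[[0,0,-0.058],[0,0,0]],[[0,0,-0.058],[0,0,0]]])

```text
time: 17.4
tool_pos: [0.6582, 0.2031, 0.0144]
tool_rot: [-0.001, -0.074, 0.997, -0.0]
contact_force: [0.2, -0.2, -1.0]
gripper_width: 0.602
```

Call:
drive_tool(series=[[[0,0,0],[0,0,0]],[[0,0,0],[0,0,0]],[[0,0,0],[0,0,0]],[[0,0,0],[0,0,0]],[[0,0,0],[0,0,0]],[[0,0,0],[0,0,0]],[[0,0,0.02],[0,0,0]],[[0,0,0.04],[0,0,0]]], fingers=1)

```text
time: 18.2
tool_pos: [0.6576, 0.2029, 0.0544]
tool_rot: [-0.002, -0.074, 0.997, -0.0]
contact_force: [0.6, 0.0, 0.0]
gripper_width: 0.215
```

Run:
```python
from h import *
st()
g=save('side','s9'); cv2.imwrite('pics/s9z.png',cv2.resize(g[110:220,300:410],None,fx=5.4,fy=5.4,interpolation=cv2.INTER_CUBIC)[:,:,::-1])
```

```text
t 18.2 pos [0.6576 0.2029 0.0544] rot [-1.700e-03 -7.360e-02  9.973e-01 -3.000e-04] F [0.6 0.  0. ] w 0.215 q [ 0.191  0.33   1.567 -0.     1.248 -1.527]
```

View pics/s9z.png

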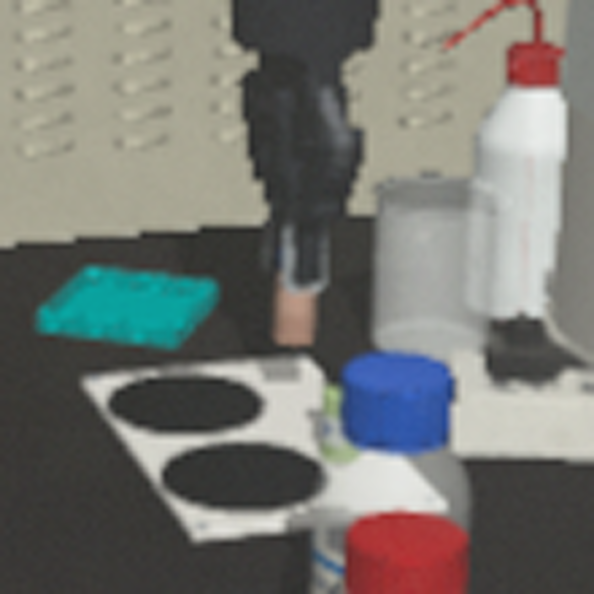

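The blue vial is held upright and lifted. Carrying it to the white dish.

Call:
drive_tool(series=[[[-0.005,0,0.02],[0,0,0]],[[-0.02,-0.015,0.04],[0,0,0]],[[-0.045,-0.045,0.05],[0,0,0]],[[-0.07,-0.08,0.05],[0,0,0]],[[-0.095,-0.12,0.05],[0,0,0]],[[-0.12,-0.16,0.05],[0,0,0]],[[-0.145,-0.2,0.05],[0,0,0]],[[-0.165,-0.24,0.05],[0,0,0]]])

```text
time: 19.05
tool_pos: [0.492, -0.0379, 0.1047]
tool_rot: [-0.0, -0.074, 0.997, 0.0]
contact_force: [1.4, -0.0, -0.5]
gripper_width: 0.219
```

Call:
drive_tool(series=[[[-0.02,-0.035,0],[0,0,0]],[[-0.036,-0.065,0],[0,0,0]],[[-0.041,-0.0758,0],[0,0,0]],[[-0.041,-0.0758,-0.02],[0,0,0]],[[-0.041,-0.0758,-0.045],[0,0,0]],[[-0.041,-0.0758,-0.065],[0,0,0]],[[-0.041,-0.0758,-0.075],[0,0,0]],[[-0.041,-0.0758,-0.075],[0,0,0]]])

```text
time: 19.85
tool_pos: [0.4517, -0.1116, 0.0288]
tool_rot: [-0.002, -0.074, 0.997, 0.001]
contact_force: [0.1, 0.1, 0.1]
gripper_width: 0.215
```

Run:
```python
from h import *
st()
g=save('side','s10'); cv2.imwrite('pics/s10z.png',cv2.resize(g[160:300,230:350],None,fx=4.2,fy=4.2,interpolation=cv2.INTER_CUBIC)[:,:,::-1])
f=save('top','t10');cv2.imwrite('pics/t10z.png',cv2.resize(f[200:290,330:470],None,fx=5,fy=5,interpolation=cv2.INTER_CUBIC)[:,:,::-1])
```

```text
t 19.85 pos [ 0.4517 -0.1116  0.0288] rot [-0.0017 -0.0738  0.9973  0.001 ] F [0.1 0.1 0.1] w 0.215 q [-0.402 -0.144  2.123  0.     1.166 -2.121]
```

View pics/s10z.png

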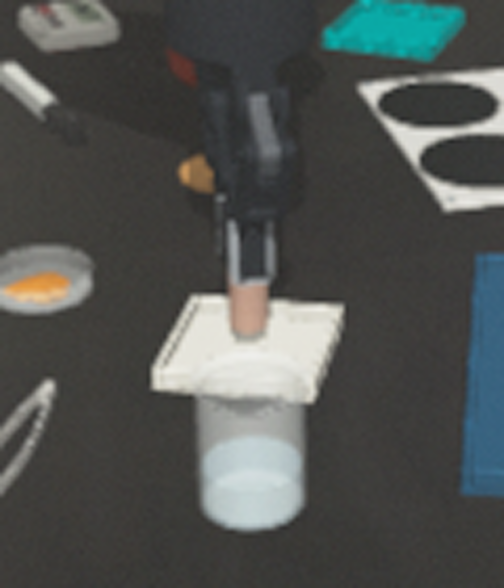

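View pics/t10z.png

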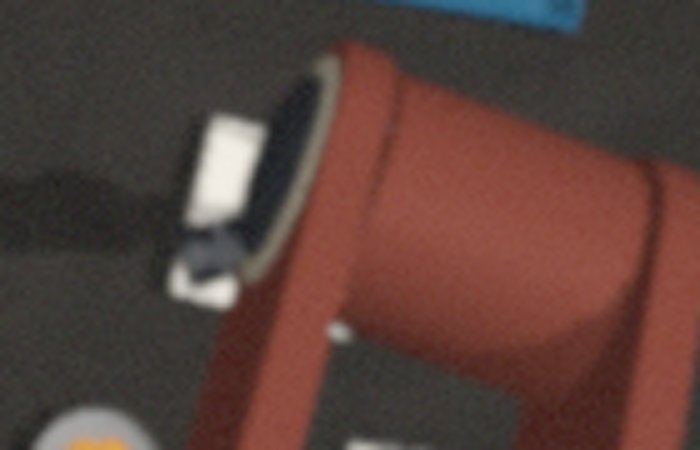

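Call:
drive_tool(series=[[[0,0,-0.008],[0,0,0]],[[0,0,-0.014],[0,0,0]],[[0,0,-0.017],[0,0,0]],[[0,0,-0.0185],[0,0,0]],[[0,0,-0.0185],[0,0,0]],[[0,0,-0.0185],[0,0,0]]])

```text
time: 20.55
tool_pos: [0.4535, -0.1125, 0.0137]
tool_rot: [0.0, -0.074, 0.997, 0.0]
contact_force: [-3.1, 2.5, 9.1]
gripper_width: 0.219
```

Call:
drive_tool(series=[[[0,0,0],[0,0,0]],[[0,0,0],[0,0,0]],[[0,0,0],[0,0,0]],[[0,0,0.005],[0,0,0]],[[0,0,0.025],[0,0,0]],[[0,0,0.055],[0,0,0]],[[0,0,0.09],[0,0,0]],[[0.01,0.03,0.12],[0,0,0]]], fingers=-0.2)

```text
time: 21.35
tool_pos: [0.4629, -0.0843, 0.1342]
tool_rot: [0.0, -0.071, 0.997, -0.001]
contact_force: [1.1, 0.2, 0.8]
gripper_width: 0.602
```

Call:
drive_tool(series=[[[0.03,0.03,0],[0,0,0]],[[0.06,0.06,0],[0,0,0]],[[0.09,0.09,0],[0,0,0]],[[0.12,0.12,0],[0,0,0]],[[0.15,0.15,0],[0,0,0]],[[0.18,0.185,0],[0,0,0]],[[0.2049,0.2148,0],[0,0,0]],[[0.2049,0.2148,-0.03],[0,0,0]]])

```text
time: 22.15
tool_pos: [0.6739, 0.1362, 0.1077]
tool_rot: [0.006, -0.075, 0.997, 0.001]
contact_force: [0.3, -0.6, 0.7]
gripper_width: 0.597
```

Call:
drive_tool(series=[[[0,0,-0.02],[0,0,0]],[[0,0,-0.03],[0,0,0]],[[0,0,-0.03],[0,0,0]]])

```text
time: 22.45
tool_pos: [0.6663, 0.132, 0.07]
tool_rot: [-0.002, -0.074, 0.997, -0.0]
contact_force: [-0.0, 0.3, 0.7]
gripper_width: 0.598
```

Run:
```python
from h import *
st()
g=save('side','s11'); cv2.imwrite('pics/s11z.png',cv2.resize(g[110:300,240:410],None,fx=3.1,fy=3.1,interpolation=cv2.INTER_CUBIC)[:,:,::-1])
f=save('top','t11');cv2.imwrite('pics/t11z.png',cv2.resize(f[130:290,220:470],None,fx=3,fy=3,interpolation=cv2.INTER_CUBIC)[:,:,::-1])
```

```text
t 22.45 pos [0.6663 0.132  0.07  ] rot [-0.002  -0.0735  0.9973 -0.    ] F [-0.   0.3  0.7] w 0.598 q [ 0.086  0.294  1.583 -0.     1.269 -1.632]
```

View pics/s11z.png

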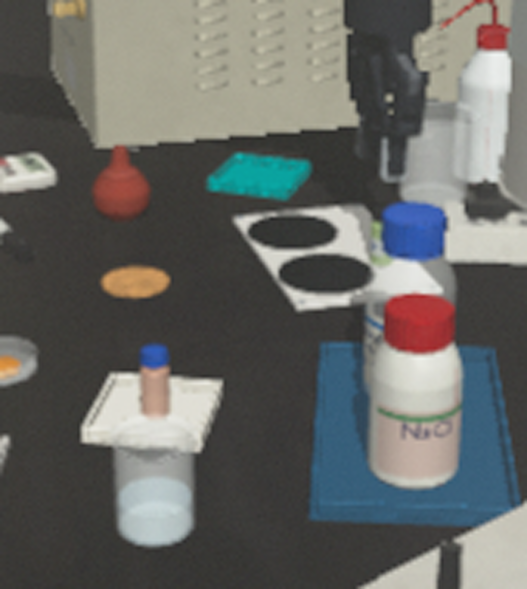

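View pics/t11z.png

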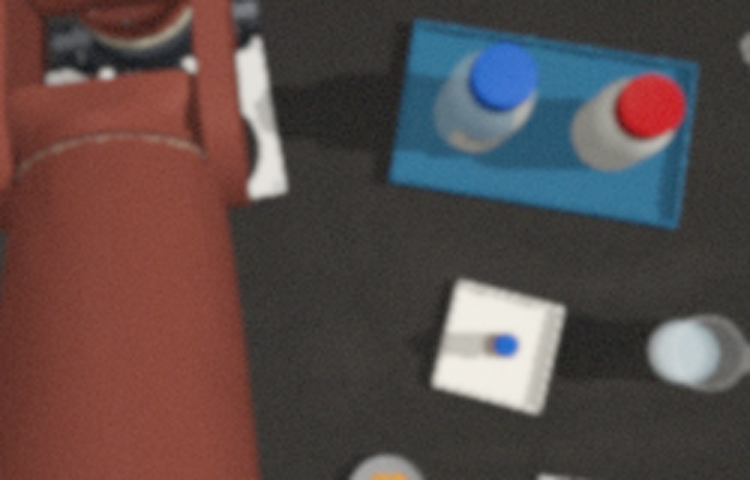

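The blue vial stands upright in the middle of the white dish. Descending on the green vial.

Call:
drive_tool(series=[[[0,0,-0.015],[0,0,0]],[[0,0,-0.03],[0,0,0]],[[0,0,-0.045],[0,0,0]],[[0,0,-0.053],[0,0,0]],[[0,0,-0.0565],[0,0,0]],[[0,0,-0.0565],[0,0,0]]])

```text
time: 23.15
tool_pos: [0.6673, 0.1322, 0.0146]
tool_rot: [-0.001, -0.074, 0.997, -0.0]
contact_force: [0.4, 0.0, -0.3]
gripper_width: 0.602
```

Call:
drive_tool(series=[[[0,0,0],[0,0,0]],[[0,0,0],[0,0,0]],[[0,0,0],[0,0,0]],[[0,0,0],[0,0,0]],[[0,0,0],[0,0,0]],[[0,0,0],[0,0,0]],[[0,0,0.02],[0,0,0]],[[0,0,0.045],[0,0,0]]], fingers=1)

```text
time: 23.95
tool_pos: [0.6657, 0.1319, 0.0584]
tool_rot: [-0.003, -0.074, 0.997, -0.0]
contact_force: [0.5, 0.3, -0.3]
gripper_width: 0.219
```

Call:
drive_tool(series=[[[-0.02,0,0.03],[0,0,0]],[[-0.05,0,0.04],[0,0,0]],[[-0.085,-0.002,0.04],[0,0,0]],[[-0.12,-0.004,0.04],[0,0,0]],[[-0.155,-0.006,0.04],[0,0,0]],[[-0.19,-0.007,0.03],[0,0,0]],[[-0.21,-0.0072,0.01],[0,0,0]],[[-0.2152,-0.0072,-0.01],[0,0,0]]])

```text
time: 24.75
tool_pos: [0.4502, 0.125, 0.0495]
tool_rot: [-0.0, -0.074, 0.997, -0.0]
contact_force: [-0.2, 0.7, -0.2]
gripper_width: 0.217
```

Run:
```python
from h import *
st()
g=save('side','s12'); cv2.imwrite('pics/s12z.png',cv2.resize(g[110:230,240:360],None,fx=4.9,fy=4.9,interpolation=cv2.INTER_CUBIC)[:,:,::-1])
```

```text
t 24.75 pos [0.4502 0.125  0.0495] rot [-5.000e-04 -7.380e-02  9.973e-01 -1.000e-04] F [-0.2  0.7 -0.2] w 0.217 q [ 0.111 -0.174  2.11  -0.     1.206 -1.607]
```

View pics/s12z.png

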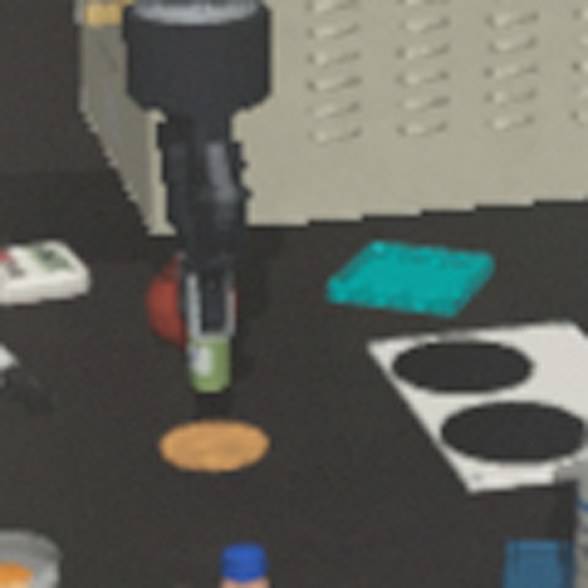

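Call:
drive_tool(series=[[[0,0,-0.01],[0,0,0]],[[0,0,-0.02],[0,0,0]],[[0,0,-0.027],[0,0,0]],[[0,0,-0.03],[0,0,0]],[[0,0,-0.03],[0,0,0]],[[0,0,-0.03],[0,0,0]]])

```text
time: 25.4
tool_pos: [0.4532, 0.125, 0.021]
tool_rot: [0.0, -0.074, 0.997, -0.0]
contact_force: [-0.5, -0.3, 0.6]
gripper_width: 0.218
```

Run:
```python
from h import *
st()
g=save('side','s13'); cv2.imwrite('pics/s13z.png',cv2.resize(g[160:220,250:320],None,fx=9,fy=9,interpolation=cv2.INTER_CUBIC)[:,:,::-1])
print((proj('side',[.4523,.1253,.004])-[250,160])*9)
```

```text
t 25.4 pos [0.4532 0.125  0.021 ] rot [ 3.000e-04 -7.360e-02  9.973e-01 -0.000e+00] F [-0.5 -0.3  0.6] w 0.218 q [ 0.111 -0.122  2.119 -0.     1.144 -1.607]
[303.89616987 361.23302357]
```

View pics/s13z.png

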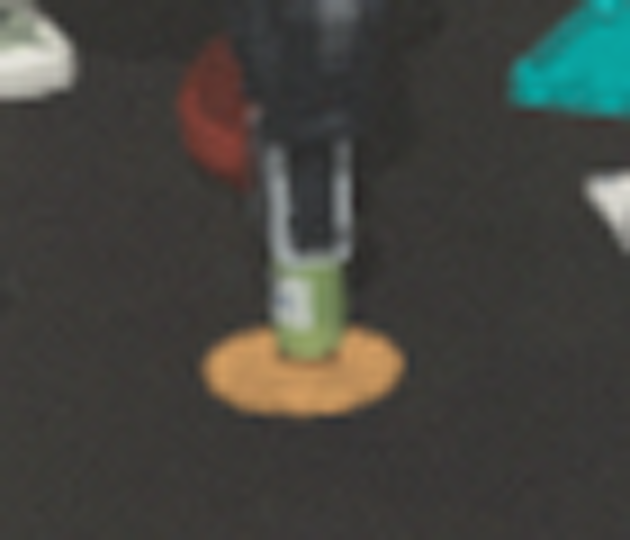

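Call:
drive_tool(series=[[[0,0,-0.004],[0,0,0]],[[0,0,-0.006],[0,0,0]],[[0,0,-0.0075],[0,0,0]],[[0,0,-0.0075],[0,0,0]],[[0,0,-0.0075],[0,0,0]]])

```text
time: 25.95
tool_pos: [0.4534, 0.1251, 0.0147]
tool_rot: [0.0, -0.074, 0.997, 0.0]
contact_force: [-3.3, -0.7, 8.2]
gripper_width: 0.215
```

Call:
drive_tool(series=[[[0,0,0],[0,0,0]],[[0,0,0],[0,0,0]],[[0,0,0],[0,0,0]],[[0,0,0.005],[0,0,0]],[[0,0,0.025],[0,0,0]],[[0,0,0.06],[0,0,0]],[[0,0,0.1],[0,0,0]],[[0,0,0.14],[0,0,0]]], fingers=-0.2)

```text
time: 26.75
tool_pos: [0.4521, 0.1249, 0.1545]
tool_rot: [-0.0, -0.074, 0.997, -0.0]
contact_force: [1.6, -0.3, -0.0]
gripper_width: 0.602
```

Call:
drive_tool(series=[[[0,-0.02,0.04],[0,0,0]],[[0.02,-0.05,0.05],[0,0,0]],[[0.05,-0.09,0.05],[0,0,0]],[[0.08,-0.125,0.05],[0,0,0]],[[0.11,-0.16,0.05],[0,0,0]],[[0.14,-0.19,0.05],[0,0,0]],[[0.17,-0.215,0.05],[0,0,0]],[[0.1887,-0.2288,0.05],[0,0,0]]], fingers=-1)

```text
time: 27.55
tool_pos: [0.6427, -0.1061, 0.2029]
tool_rot: [-0.0, -0.073, 0.997, -0.0]
contact_force: [-0.0, 1.7, 0.8]
gripper_width: 1.002
```

Run:
```python
from h import *
st()
g=save('side','s14'); cv2.imwrite('pics/s14z.png',cv2.resize(g[110:300,240:410],None,fx=3.1,fy=3.1,interpolation=cv2.INTER_CUBIC)[:,:,::-1])
f=save('top','t14');cv2.imwrite('pics/t14z.png',cv2.resize(f[130:290,220:470],None,fx=3,fy=3,interpolation=cv2.INTER_CUBIC)[:,:,::-1])
for n in ('blue_vial','green_vial','red_bottle','blue_bottle'):
  for c in ('side','top'):
    print(n,c,[(np.round(d['location'],4).tolist(),round(d['confidence'],2)) for d in place_of(c,n)][:3])
```

```text
t 27.55 pos [ 0.6427 -0.1061  0.2029] rot [-1.000e-04 -7.260e-02  9.974e-01 -1.000e-04] F [-0.   1.7  0.8] w 1.002 q [-0.278  0.118  1.555 -0.     1.469 -1.994]
blue_vial side [([0.451, -0.1101, 0.0039], 0.75)]
blue_vial top []
green_vial side [([0.4539, 0.132, 0.0026], 0.48)]
green_vial top [([0.4536, 0.1256, 0.0053], 0.58)]
red_bottle side [([0.618, -0.2131, -0.0007], 0.77)]
red_bottle top []
blue_bottle side [([0.6435, -0.1002, 0.0054], 0.74)]
blue_bottle top [([0.6433, -0.1038, 0.006], 0.67)]
```

View pics/s14z.png

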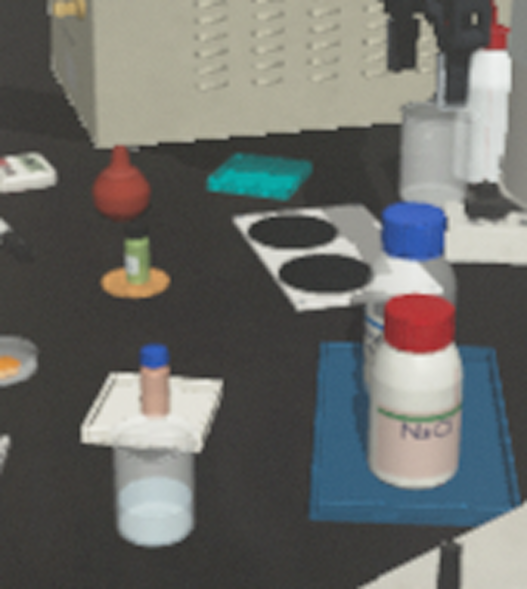

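View pics/t14z.png

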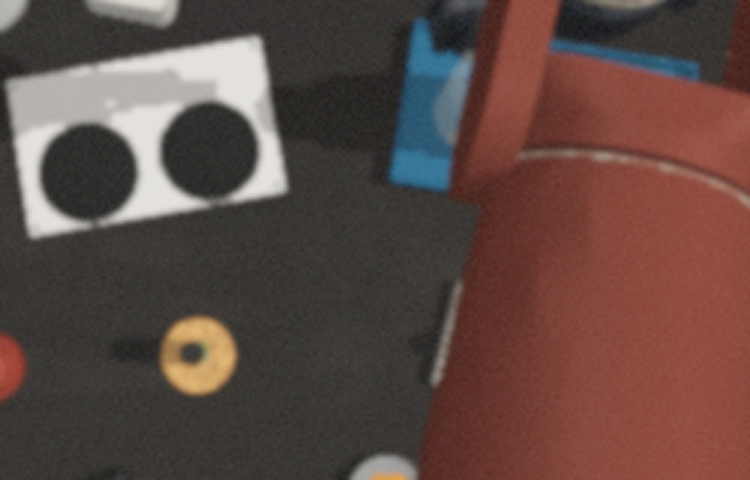

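Both vials stand in place: green at about (284,195) px in the side view, blue in the dish. Now I return the blue bottle.

Call:
drive_tool(series=[[[0,0,0],[0,0,0]],[[0,0,-0.025],[0,0,0]],[[0,0,-0.055],[0,0,0]],[[0,0,-0.08],[0,0,0]],[[0,0,-0.093],[0,0,0]],[[0,0,-0.098],[0,0,0]],[[0,0,-0.098],[0,0,0]]])

```text
time: 28.75
tool_pos: [0.6413, -0.1037, 0.1052]
tool_rot: [-0.0, -0.074, 0.997, 0.0]
contact_force: [-1.0, 0.4, 0.2]
gripper_width: 0.999
```

Call:
drive_tool(series=[[[0,0,0],[0,0,0]],[[0,0,0],[0,0,0]],[[0,0,0],[0,0,0]],[[0,0,0],[0,0,0]],[[0,0,0],[0,0,0]],[[0,0,0],[0,0,0]],[[0,0,0],[0,0,0]],[[0,0,0.005],[0,0,0]]], fingers=1)

```text
time: 29.55
tool_pos: [0.6406, -0.1036, 0.1092]
tool_rot: [-0.001, -0.074, 0.997, 0.0]
contact_force: [-0.3, 0.8, -4.8]
gripper_width: 0.515
```

Call:
drive_tool(series=[[[0,0,0.02],[0,0,0]],[[0,0,0.045],[0,0,0]],[[0,0,0.065],[0,0,0]],[[0,0.01,0.075],[0,0,0]],[[-0.004,0.04,0.075],[0,0,0]],[[-0.008,0.075,0.075],[0,0,0]],[[-0.012,0.11,0.075],[0,0,0]],[[-0.016,0.145,0.075],[0,0,0]]])

```text
time: 30.35
tool_pos: [0.6236, 0.0431, 0.183]
tool_rot: [-0.002, -0.074, 0.997, 0.0]
contact_force: [-0.6, -0.1, -3.4]
gripper_width: 0.514
```

Call:
drive_tool(series=[[[-0.004,0.035,0],[0,0,0]],[[-0.008,0.07,0],[0,0,0]],[[-0.013,0.105,0],[0,0,0]],[[-0.018,0.138,0],[0,0,0]],[[-0.0222,0.16,0],[0,0,0]],[[-0.0232,0.169,0],[0,0,0]],[[-0.0232,0.169,-0.02],[0,0,0]],[[-0.0232,0.169,-0.04],[0,0,0]]])

```text
time: 31.15
tool_pos: [0.602, 0.2104, 0.1445]
tool_rot: [0.0, -0.074, 0.997, -0.0]
contact_force: [0.5, -0.2, -4.1]
gripper_width: 0.515
```

Run:
```python
from h import *
st()
g=save('side','s15'); cv2.imwrite('pics/s15z.png',cv2.resize(g[100:220,290:410],None,fx=4.9,fy=4.9,interpolation=cv2.INTER_CUBIC)[:,:,::-1])
print((proj('side',[.6018,.2107,.0085])-[290,100])*4.9)
```

```text
t 31.15 pos [0.602  0.2104 0.1445] rot [ 1.000e-04 -7.400e-02  9.973e-01 -3.000e-04] F [ 0.5 -0.2 -4.1] w 0.515 q [ 2.200e-01  1.290e-01  1.643e+00 -1.000e-03  1.370e+00 -1.499e+00]
[217.25565722 412.04051509]
```

View pics/s15z.png

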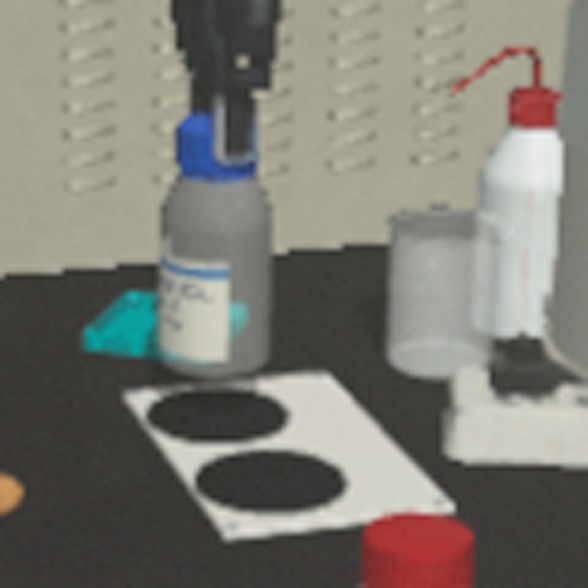

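Call:
drive_tool(series=[[[0,0,-0.012],[0,0,0]],[[0,0,-0.024],[0,0,0]],[[0,0,-0.031],[0,0,0]],[[0,0,-0.034],[0,0,0]],[[0,0,-0.036],[0,0,0]],[[0,0,-0.0365],[0,0,0]],[[0,0,-0.0365],[0,0,0]],[[0,0,-0.0365],[0,0,0]]])

```text
time: 32.0
tool_pos: [0.6038, 0.2103, 0.1119]
tool_rot: [0.002, -0.074, 0.997, 0.0]
contact_force: [-3.0, -0.4, 5.2]
gripper_width: 0.513
```

Call:
drive_tool(series=[[[0,0,0],[0,0,0]],[[0,0,0],[0,0,0]],[[0,0,0],[0,0,0]],[[0,0,0],[0,0,0]],[[0,0,0.02],[0,0,0]],[[0,0,0.05],[0,0,0]],[[0,0,0.08],[0,0,0]],[[0,-0.02,0.095],[0,0,0]]], fingers=-1)

```text
time: 32.8
tool_pos: [0.6033, 0.1919, 0.2072]
tool_rot: [0.002, -0.075, 0.997, 0.001]
contact_force: [0.6, -0.9, 0.3]
gripper_width: 1.0
```

Call:
drive_tool(series=[[[0,-0.045,0],[0,0,0]],[[0,-0.09,0],[0,0,0]],[[0,-0.135,0],[0,0,0]],[[0.005,-0.18,0],[0,0,0]],[[0.01,-0.225,0],[0,0,0]],[[0.013,-0.27,0],[0,0,0]],[[0.015,-0.315,0],[0,0,0]],[[0.017,-0.36,0],[0,0,0]]])

```text
time: 33.6
tool_pos: [0.619, -0.1716, 0.2036]
tool_rot: [0.0, -0.074, 0.997, 0.0]
contact_force: [0.0, -0.5, -0.6]
gripper_width: 0.996
```

Call:
drive_tool(series=[[[0,-0.03,0],[0,0,0]],[[0,-0.0425,0],[0,0,0]],[[0,-0.0425,-0.025],[0,0,0]],[[0,-0.0425,-0.055],[0,0,0]],[[0,-0.0425,-0.085],[0,0,0]],[[0,-0.0425,-0.107],[0,0,0]],[[0,-0.0425,-0.119],[0,0,0]],[[0,-0.0425,-0.119],[0,0,0]]])

```text
time: 34.4
tool_pos: [0.6179, -0.2109, 0.0823]
tool_rot: [-0.002, -0.074, 0.997, 0.001]
contact_force: [-0.9, 0.4, -0.4]
gripper_width: 1.001
```

Run:
```python
from h import *
st()
g=save('side','s16'); cv2.imwrite('pics/s16z.png',cv2.resize(g[100:270,290:430],None,fx=3.5,fy=3.5,interpolation=cv2.INTER_CUBIC)[:,:,::-1])
```

```text
t 34.4 pos [ 0.6179 -0.2109  0.0823] rot [-0.0018 -0.074   0.9973  0.0011] F [-0.9  0.4 -0.4] w 1.001 q [-0.443  0.224  1.644  0.     1.278 -2.162]
```

View pics/s16z.png

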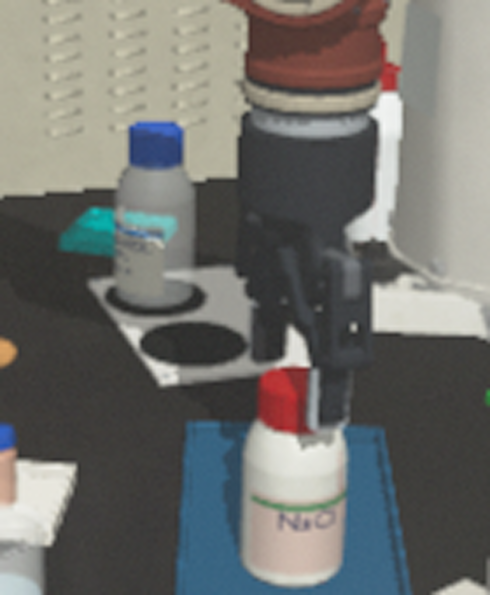

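The blue bottle is back on its mat at about (334,162) px and the jaws straddle the red cap. Grasping it.

Call:
drive_tool(series=[[[0,0,0],[0,0,0]],[[0,0,0],[0,0,0]],[[0,0,0],[0,0,0]],[[0,0,0],[0,0,0]],[[0,0,0],[0,0,0]],[[0,0,0],[0,0,0]],[[0,0,0],[0,0,0]],[[0,0,0.005],[0,0,0]]], fingers=1)

```text
time: 35.25
tool_pos: [0.6188, -0.2122, 0.0895]
tool_rot: [-0.0, -0.074, 0.997, 0.0]
contact_force: [-0.3, 0.3, -2.9]
gripper_width: 0.509
```

Call:
drive_tool(series=[[[0,0,0.02],[0,0,0]],[[0,0,0.045],[0,0,0]],[[0,0,0.065],[0,0,0]],[[0,0.01,0.075],[0,0,0]],[[0,0.04,0.075],[0,0,0]],[[0,0.075,0.075],[0,0,0]],[[0,0.11,0.075],[0,0,0]],[[0,0.145,0.075],[0,0,0]]])

```text
time: 36.05
tool_pos: [0.618, -0.0653, 0.1633]
tool_rot: [-0.001, -0.074, 0.997, 0.0]
contact_force: [0.6, 0.1, -1.1]
gripper_width: 0.513
```

Call:
drive_tool(series=[[[0,0.035,0],[0,0,0]],[[0,0.07,0],[0,0,0]],[[-0.001,0.105,0],[0,0,0]],[[-0.002,0.14,0],[0,0,0]],[[-0.0026,0.165,0],[0,0,0]],[[-0.0026,0.1788,0],[0,0,0]],[[-0.0026,0.1788,-0.02],[0,0,0]],[[-0.0026,0.1788,-0.04],[0,0,0]]])

```text
time: 36.85
tool_pos: [0.6166, 0.112, 0.1244]
tool_rot: [0.0, -0.074, 0.997, -0.0]
contact_force: [0.0, 0.3, -2.8]
gripper_width: 0.516
```

Run:
```python
from h import *
st()
g=save('side','s17'); cv2.imwrite('pics/s17z.png',cv2.resize(g[100:220,290:410],None,fx=4.9,fy=4.9,interpolation=cv2.INTER_CUBIC)[:,:,::-1])
```

```text
t 36.85 pos [0.6166 0.112  0.1244] rot [ 5.000e-04 -7.410e-02  9.973e-01 -2.000e-04] F [ 0.   0.3 -2.8] w 0.516 q [ 0.061  0.121  1.686 -0.     1.334 -1.658]
```

View pics/s17z.png

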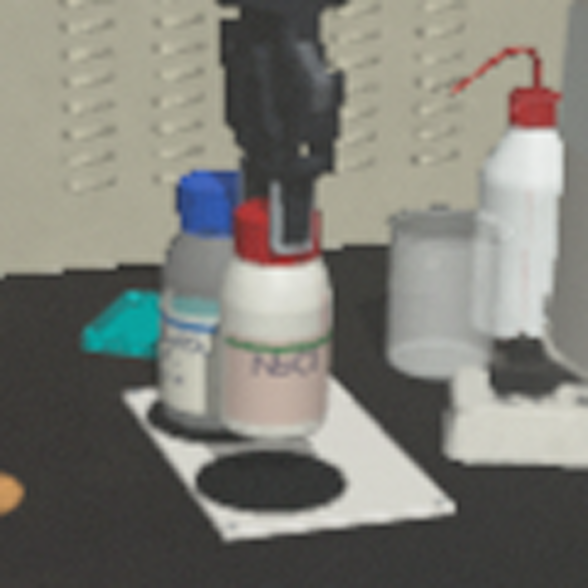

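Call:
drive_tool(series=[[[0,0,-0.012],[0,0,0]],[[0,0,-0.024],[0,0,0]],[[0,0,-0.031],[0,0,0]],[[0,0,-0.034],[0,0,0]],[[0,0,-0.036],[0,0,0]],[[0,0,-0.037],[0,0,0]],[[0,0,-0.037],[0,0,0]],[[0,0,-0.037],[0,0,0]]])

```text
time: 37.7
tool_pos: [0.6187, 0.1117, 0.0915]
tool_rot: [0.002, -0.074, 0.997, 0.0]
contact_force: [-1.7, 0.8, 6.7]
gripper_width: 0.511
```

Call:
drive_tool(series=[[[0,0,0],[0,0,0]],[[0,0,0],[0,0,0]],[[0,0,0],[0,0,0]],[[0,0,0],[0,0,0]],[[0,0,0.02],[0,0,0]],[[0,0,0.05],[0,0,0]],[[0,0,0.09],[0,0,0]],[[0,0,0.13],[0,0,0]]], fingers=-1)

```text
time: 38.5
tool_pos: [0.6159, 0.1114, 0.2181]
tool_rot: [-0.001, -0.074, 0.997, -0.0]
contact_force: [0.9, -0.0, -0.3]
gripper_width: 1.001
```

Call:
drive_tool(series=[[[0,-0.04,0.02],[0,0,0]],[[0,-0.09,0.05],[0,0,0]],[[0,-0.14,0.06],[0,0,0]],[[0,-0.19,0.06],[0,0,0]],[[0,-0.24,0.06],[0,0,0]],[[0,-0.28,0.06],[0,0,0]],[[0,-0.28,0.06],[0,0,0]],[[0,-0.28,0.06],[0,0,0]]])

```text
time: 39.3
tool_pos: [0.6163, -0.1694, 0.2771]
tool_rot: [-0.0, -0.072, 0.997, 0.0]
contact_force: [0.7, 0.5, -0.9]
gripper_width: 1.002
```

Run:
```python
from h import *
st()
g=save('side','s18'); cv2.imwrite('pics/s18z.png',cv2.resize(g[100:290,230:410],None,fx=3,fy=3,interpolation=cv2.INTER_CUBIC)[:,:,::-1])
f=save('top','t18');cv2.imwrite('pics/t18z.png',cv2.resize(f[130:290,200:470],None,fx=2.9,fy=2.9,interpolation=cv2.INTER_CUBIC)[:,:,::-1])
for n in ('blue_vial','green_vial','red_bottle','blue_bottle','beaker','rubber_bulb'):
  for c in ('side','top'):
    print(n,c,[(np.round(d['location'],4).tolist(),round(d['confidence'],2)) for d in place_of(c,n)][:2])
```

```text
t 39.3 pos [ 0.6163 -0.1694  0.2771] rot [-3.000e-04 -7.250e-02  9.974e-01  5.000e-04] F [ 0.7  0.5 -0.9] w 1.002 q [-3.850e-01  5.600e-02  1.499e+00  1.000e-03  1.589e+00 -2.101e+00]
blue_vial side [([0.4488, -0.1099, 0.0044], 0.67)]
blue_vial top [([0.4556, -0.107, 0.0028], 0.57)]
green_vial side [([0.4539, 0.1273, 0.0039], 0.55)]
green_vial top [([0.4524, -0.1125, 0.0006], 0.24)]
red_bottle side [([0.6184, 0.1129, 0.008], 0.68)]
red_bottle top []
blue_bottle side [([0.6027, 0.2157, 0.0098], 0.81)]
blue_bottle top [([0.6028, 0.2102, 0.0095], 0.85), ([0.621, 0.116, 0.0094], 0.72)]
beaker side [([0.4466, -0.2615, -0.0004], 0.64), ([0.4487, -0.1117, 0.0015], 0.24)]
beaker top []
rubber_bulb side [([0.4528, 0.2923, -0.0011], 0.75)]
rubber_bulb top [([0.4479, 0.2926, 0.0022], 0.71), ([0.6189, 0.1145, 0.006], 0.65)]
```

View pics/s18z.png

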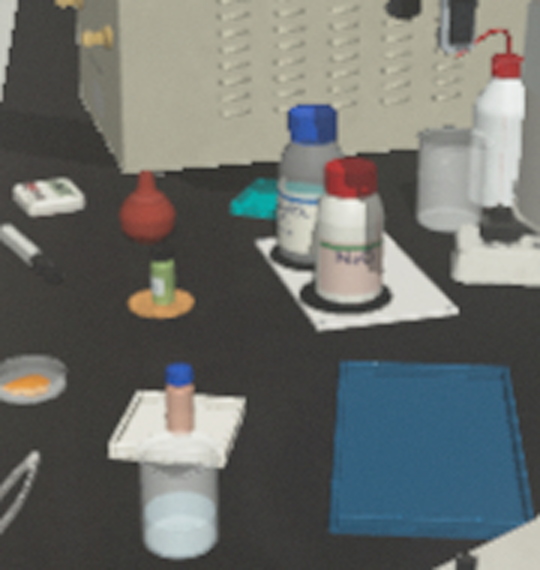

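View pics/t18z.png

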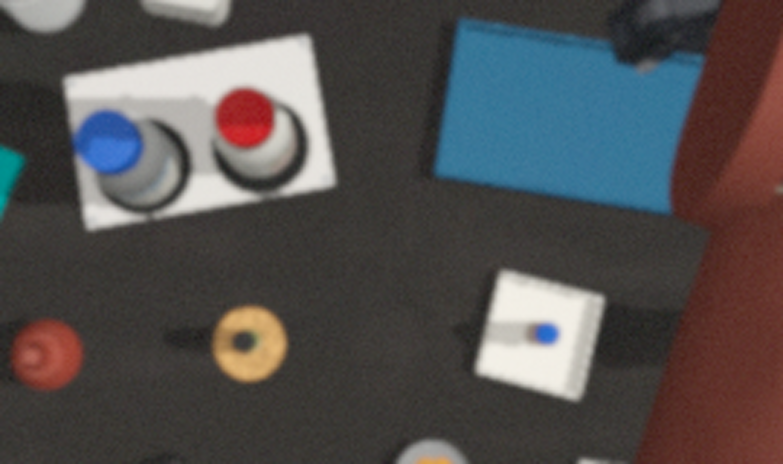

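Everything stands as asked. The red cap is at (284,170) px and the blue at (237,179), within about a pixel of where they started. Handing in.

Run:
```python
from h import *
print(job_done()); st()
```

```text
the job is handed in; nothing more can be done
None
the job is handed in; nothing more can be done
```

I finished the job in the order asked and handed it in at about 39 s of the 134 s allowed. Both bottles went upright into the spill tray. The blue-capped vial then went to the middle of the white sample dish and the green one to the middle of the cork mat. Last, each bottle went back to the rubber mat it came from.

**Last pictures:** all four things stand upright. The bottle caps show within about 1 px (roughly 2–3 mm) of where they started. The beaker and bulb are within a few mm of their first readings, which is about the networks' own accuracy. The gripper is clear of everything, and the highest contact force I saw was about 11 N.

**Disagreements:**
- **Fingertip height:** in the side view the fingertips showed 20–35 mm above the stated tool point. I set grasp heights from the pictures and the opening readings instead.
- **Network reports:** in the last look from above, the networks put the green vial in the dish at low confidence (0.24) and found neither the red bottle nor the beaker. The pictures contradict the first. The red bottle shows in that view, the arm hides the beaker there, and both show in the side view.

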